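Set up the modelling lathe for the next plaster lid

TASK

Before anything else, press the lathe's red stop mushroom until it stays down; while it is down, put every tool lying on the lathe bed into the wooden tool tray, stand the plaster lid model knob up on the chuck face between the jaws, and turn the chuck sleeve clockwise until the jaws hold the model firmly. Only when all that is done, turn the mushroom clockwise so that it springs up again, leaving the model gripped and the tools in the tray. Never turn the chuck sleeve while the stop is up, and leave the other things on the bench alone.

Things in the scene. Friction and masses are not known exactly. Their poses are not given: they have to be found in the camera images.
- bed: Grey painted flat bed of the modelling lathe, 300 x 360 x 10 mm (x, y, z), fixed on the table; its origin is at the centre of its underside. An upright chuck stands at its centre: a round foot, then the turning aluminium sleeve, then the steel face with three jaws. Stray tools lie on the bed on both sides of the chuck.
- chuck_seat (a point): Centre of the chuck's steel face, 52 mm above the table, axes as the bed; z is the chuck's axis. The face is 60 mm across. The model stands on it between the jaws.
- chuck_sleeve (a joint): Turn of the chuck sleeve in rad, seen from above positive clockwise: near 0 the jaws are open, 1.4 is the end stop. The sleeve is a ribbed cylinder 66 mm in diameter, from 24.5 to 49.5 mm above the table; stiff, it stays where it is left. Clockwise closes all three jaws together, 4.5 mm per rad; they meet the 40 mm model at about 1.2 rad and grip it firmly at 1.4 rad (about 0.5 N m).
- jaw0: Steel jaw 1 of 3, 60 deg round the chuck from the bed's x axis; 6 mm radially, 9 mm wide, 10 mm tall, standing on the chuck's face. The origin is at the centre of its underside; its inner face is 3 mm nearer the axis: 25.5 mm from the axis when open.
- jaw1: Steel jaw 2 of 3, 180 deg round the chuck from the bed's x axis; 6 mm radially, 9 mm wide, 10 mm tall, standing on the chuck's face. The origin is at the centre of its underside; its inner face is 3 mm nearer the axis: 25.5 mm from the axis when open.
- jaw2: Steel jaw 3 of 3, 300 deg round the chuck from the bed's x axis; 6 mm radially, 9 mm wide, 10 mm tall, standing on the chuck's face. The origin is at the centre of its underside; its inner face is 3 mm nearer the axis: 25.5 mm from the axis when open.
- stop: Yellow stop box of the lathe, 80 x 80 x 55 mm, fixed on the table, origin at the centre of its underside. On top is the red mushroom button.
- stop_top (a point): Centre of the top of the red mushroom head, 85 mm above the table when up. The head is round, 40 mm in diameter and 18 mm tall, on a thin stem.
- stop_push (a joint): How far the mushroom is pressed, in m: 0 up, 0.008 fully down. Pressed fully down (about 8 N) it latches and stays at about 0.0065 when let go; turning the head then lets it spring up to 0.
- stop_turn (a joint): Turn of the mushroom head in rad, seen from above positive clockwise, 0 to 1.2, lightly sprung back to 0. Turned past about 0.7 while latched, it is released and springs up (at the latest when let go).
- model: White plaster model of a pot lid: a disc 40 mm in diameter and 14 mm thick with a knob 24 mm in diameter and 16 mm tall on top (30 mm in all, 80 g); origin at the centre of its underside, z up through the knob. It starts on a square wooden bat, 110 x 110 x 12 mm, fixed on the table.
- tray: Open wooden tool tray, 220 x 150 x 24 mm outside (x, y, z), walls and floor 5 mm, fixed; origin at the centre of its underside.
- tool0: Modelling tool with a turned wooden handle 80 mm long and 18 mm thick and at its +x end a steel flat chisel blade 8 mm wide and 4 mm thick; 125 mm over all, 60 g, lying flat. The origin is under the middle of the handle, x along the tool. It may be absent.
- tool1: Modelling tool with a turned wooden handle 80 mm long and 18 mm thick and at its +x end a steel straight scraper blade 18 mm wide; 125 mm over all, 60 g, lying flat. The origin is under the middle of the handle, x along the tool. It may be absent.
- tool2: Modelling tool with a turned wooden handle 80 mm long and 18 mm thick and at its +x end a steel plain round needle 6 mm thick; 125 mm over all, 60 g, lying flat. The origin is under the middle of the handle, x along the tool. It may be absent.
- tool3: Modelling tool with a turned wooden handle 80 mm long and 18 mm thick and at its +x end a steel ball burnisher, a 14 mm steel ball; 125 mm over all, 60 g, lying flat. The origin is under the middle of the handle, x along the tool. It may be absent.
- tool4: Modelling tool with a turned wooden handle 80 mm long and 18 mm thick and at its +x end a steel riffler, a 19 x 12 x 6 mm file head on a thin shank; 125 mm over all, 60 g, lying flat. The origin is under the middle of the handle, x along the tool. It may be absent.
- plaster_disc: Bystander: plain plaster disc, 50 mm across, 16 mm thick.
- jar: Bystander: closed jar, 60 mm across, 80 mm tall.
- shellac: Bystander: amber glass jar, 56 mm across, 75 mm tall.
- plaster_block: Bystander: plaster block 60 x 45 x 30 mm.
- offcut: Bystander: wood offcut 30 x 70 x 20 mm.
- water_bowl: Bystander: rubber mixing bowl, 100 mm across, 45 mm tall.
- tin: Bystander: steel tin 60 x 60 x 30 mm.

How it is judged:
By the outcome, as a careful person would: the job done as asked, in the order asked, and still so for the second after the job is handed in, with the robot touching nothing.
Of tool0, tool1, tool2, tool3, tool4 only 3 to 5 are there at a start; the rules pass over those that are not, and their reading is None.
At some moment in a run one of tool0, tool1, tool2, tool3, tool4 may be knocked a few centimetres aside while the robot is not near it.
Once in a run the grip may slacken for a moment while it holds something.
It also fails if it takes over 210 s, if anything falls off the work surface, if the arm or the gripper's body presses on something with over 40 N, if the wrist force passes 120 N, or if a joint passes its speed limit or range.

ROBOT

A 6-joint arm with a two-finger parallel gripper is mounted at the origin on the work surface. World frame = base frame: x ahead of the robot, y to its left, z up, the work surface at z = 0. Lengths are in m, angles in rad, forces in N, time in s.
With the tool pointing down it reaches from about 0.375 to 0.9 m from the base axis. Payload 3.1 kg.
Tool frame: the origin (TCP) lies at the very end of the fingers, on their centre line; the grasp point (between the pads) lies 19 mm behind it; z points along the fingers, y is the line along which they close (so a half turn about z gives the same grasp; the last joint's range is limited). The gripper opens to 85 mm and grips with 20 to 120 N. Pads are 22 mm wide; open, the fingers measure 114 mm over their backs; the gripper's body (76 mm by 85 mm) begins 54 mm behind the grasp point. The pads swing forward as they close: fully open they stand 13 mm farther back than shut.
Start: joints at [1.085, 0.527, 1.433, -0, 1.181, -0.178], TCP at [0.189, 0.596, 0.231] pointing down, gripper open.
Joint ranges: [-3.08, 3.08], [-0.75, 2.2], [0.22, 2.44], [-1.43, 4.57], [0, 2.65], [-2.85, 2.85]. Speed limits (rad/s): [2.79, 2.79, 3.14, 3.14, 3.14, 3.14].

INTERFACE

Orientations are given as a unit quaternion [w, x, y, z].
In Python, from bench import read_state, grab_frame, finish_job gives the robot as it stands.
- The arm moves only by the tool play_rows, never from a script. Its argument "commands" is a list of rows, each a list of 7 numbers: the shift along the tool's x, y, z each as a share of 500 mm, from -1 to 1, then the turn, a rotation vector about the tool's x, y, z each as a share of 0.5 rad, from -1 to 1, then the finger opening in mm, from 0 to 85.4. In form: [[tx, ty, tz, rx, ry, rz, hand], ...]. A call has 1 to 8 rows; each row is the pose to reach, as a shift and turn from the pose commanded when the call began, along the tool's axes at that moment; what a row does not reach only later rows make up. A row lasts 1/12 s, in which the tool goes at most 41.7 mm and 7.16 degrees, less where a joint would pass 70% of its speed; a pose out of reach is approached as far as the arm can. A call with a number of a shift or a turn outside -1 to 1 is refused whole. A call with a gripper value outside its range is refused whole. The fingers move at their own pace and stop on an object; the grip force is fixed at half the most. Time passes only in rows, so rows that repeat a pose let the fingers close. It gives the time, the measured TCP pose, the force, the opening and the grip force at its end, in the units of the state.
- read_state(): the state, without advancing time (a new reading comes with each control period).
- grab_frame(name): name is "side" or "top" or "wrist"; returns a dict with "img" (400x640x3 uint8, red, green, blue), "z_map" (400x640 float32, m along the optical axis (not along the pixel's ray), 0 where there is no reading), "mtx" (3x3 intrinsics, pixels), "xyz" and "orientation" of the camera in the world. Camera axes: x right, y up, looking along -z (the intrinsics and any distortion apply to the point x, -y, -z); pixel columns grow to the right and rows downward; lengths in m; the calibration is good to about 2 mm. A picture is of the moment at which its call begins.
- finish_job(): hands the job in; it is judged then, once.
The state is a dict: "time_s": time; "joint_pos": joint angles; "dq": joint speeds; "joint_efforts": joint torques, N m; "tcp_pos": TCP position; "tcp_rot": TCP orientation; "contact_force": force on the tool from outside, world axes, zero at the start; "wrist_torque": the same for the moment, N m; "finger_gap": finger opening in m; "grip_force": force on a finger pad.
Only numpy, scipy, OpenCV 4.12 (cv2) and the standard library are available. Lean on these libraries where they do the work, as an engineer would, in place of code of your own. Each camera call takes 0.05 s, during which the arm holds its last target. There are 200 camera calls.

## Working session

There is one attempt and no reset: what is moved stays moved. The work goes in short steps, Python scripts to look and compute and a tool call to move; the robot and the scene stay as the last step left them, time stands still between calls to the robot, and variables do not carry over. Pictures are saved under pics/ and viewed, at most 14 in all, crops included, and the job is handed in when it is done.

Besides the shell and the picture viewer there is one more tool, called after ">>>" as name(argument=value, ...) on one line, values as JSON. play_rows: Moves the arm, as the interface text tells. Shift numbers are shares of 500 mm and turn numbers shares of 0.5 rad, none past 1 either way. Its arguments: {"type":"object","properties":{"commands":{"type":"array"}},"required":["commands"]}

```bash
mkdir -p pics
cat > h.py <<'E'
import numpy as np, cv2
from scipy.spatial.transform import Rotation as R
from bench import read_state, grab_frame, finish_job
def rot(q): return R.from_quat([q[1],q[2],q[3],q[0]])
def cloud(f):
    z=f["z_map"]; K=np.array(f["mtx"]); h,w=z.shape
    u,v=np.meshgrid(np.arange(w),np.arange(h))
    p=np.stack([(u-K[0,2])/K[0,0]*z,-(v-K[1,2])/K[1,1]*z,-z],-1)
    P=rot(f["orientation"]).apply(p.reshape(-1,3)).reshape(h,w,3)+np.array(f["xyz"])
    P[z==0]=np.nan
    return P
def save(n,img): cv2.imwrite("pics/"+n,cv2.cvtColor(img,cv2.COLOR_RGB2BGR))
E
python3 - <<'E'
from h import *
s=read_state();print(s)
for n in("top","side"):
    f=grab_frame(n);save(n+"0.png",f["img"]);np.savez(n+".npz",P=cloud(f),img=f["img"]);print({k:v for k,v in f.items() if k not in("img","z_map")})
E
```

```text
{'time_s': 0.0, 'joint_pos': array([ 1.08550689e+00,  5.28474184e-01,  1.43391342e+00, -2.04487758e-05,
        1.18136821e+00, -1.78503480e-01]), 'dq': array([ 8.41083067e-05,  8.89993228e-04,  3.99749782e-04, -1.01462015e-03,
       -2.26177357e-03,  6.14650364e-05]), 'joint_efforts': array([ 2.02096329e-03, -4.42339110e+01, -1.78031820e+01, -1.93272622e-04,
        8.33933445e-03, -8.38038972e-06]), 'tcp_pos': array([0.1883885 , 0.59518271, 0.23032514]), 'tcp_rot': array([-3.43479902e-04,  1.52788209e-01,  9.88258364e-01, -1.02563536e-03]), 'contact_force': array([ 0.45296824, -0.01663647,  0.23955647]), 'wrist_torque': array([ 0.0463322 , -0.00792746, -0.04642005]), 'grip_force': 0.0, 'finger_gap': 0.08540238117690648}
{'mtx': array([[452.53418536,   0.        , 313.6302486 ],
       [  0.        , 452.53418536, 196.7427115 ],
       [  0.        ,   0.        ,   1.        ]]), 'xyz': array([0.2568494 , 0.01229601, 1.38643402]), 'orientation': array([-0.69733862, -0.066684  ,  0.07005494,  0.71018617])}
{'mtx': array([[486.10691522,   0.        , 324.54668507],
       [  0.        , 486.10691522, 197.39264581],
       [  0.        ,   0.        ,   1.        ]]), 'xyz': array([0.40847615, 1.10014582, 0.84312154]), 'orientation': array([-0.04568658, -0.03265303,  0.46594395,  0.88303043])}
```

View pics/top0.png

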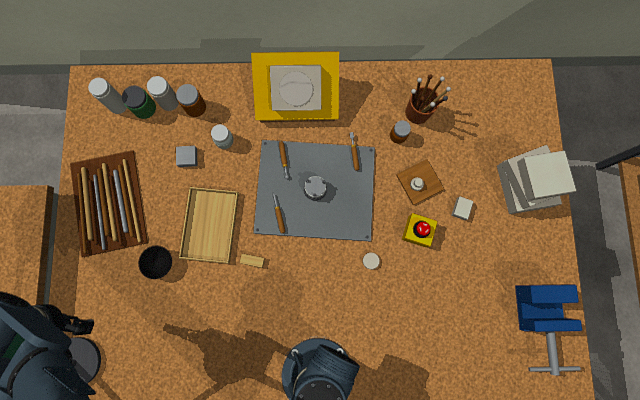

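The top view shows the bed centred near (315,190), three tools at (284,160), (354,150) and (279,213). The tray is at (209,226), the mushroom at (423,229), and the bat with the model at (418,184). Next I'll measure these and look closer.

Run:
```python
from h import *
d=np.load("top.npz");P=d["P"];img=d["img"]
crop=img[120:280,170:490];save("crop.png",cv2.resize(crop,(800,400),interpolation=cv2.INTER_CUBIC))
hsv=cv2.cvtColor(img,cv2.COLOR_RGB2HSV)
def show(n,m):
    q=P[m]; print(n,m.sum(),q.mean(0).round(4),np.median(q,0).round(4),q.min(0).round(3),q.max(0).round(3))
def box(u0,u1,v0,v1):
    m=np.zeros(P.shape[:2],bool);m[v0:v1,u0:u1]=1;return m&~np.isnan(P[...,2])
Z=P[...,2]
show("table",box(300,340,260,300))
show("bed",box(255,377,139,242)&(Z>.006)&(Z<.014)&(hsv[...,1]<60))
show("chuckface",box(295,335,170,210)&(Z>.045))
show("mush",box(405,440,212,245)&(Z>.075))
show("stopbox",box(398,445,208,250)&(Z>.045)&(Z<.06))
show("bat",box(390,450,155,210)&(Z>.008)&(Z<.016))
show("modeltop",box(405,430,170,195)&(Z>.035))
show("modeldisc",box(405,430,170,195)&(Z>.02)&(Z<.034))
show("tray",box(175,245,180,270)&(Z>.018))
for n,b in dict(A=(270,297,138,185),B=(343,364,128,175),C=(268,290,190,235)).items():
    m=box(*b)&(hsv[...,1]>110)&(Z>.015); show(n,m)
    q=P[m][:,:2];c=q.mean(0);w,v=np.linalg.eigh(np.cov((q-c).T));print("  axis",v[:,1],4*np.sqrt(w))
    r=cv2.minAreaRect((q*1000).astype(np.float32));print("  rect",r)
for k,(u,v) in dict(corn0=(263,141),c1=(376,147),c2=(254,236),c3=(372,240)).items(): print(k,P[v,u].round(3))
```

```text
table 1592 [ 0.2745 -0.01   -0.0015] [ 0.2747 -0.0102 -0.0015] [ 0.216 -0.07  -0.014] [0.334 0.05  0.008]
bed 7779 [ 0.5462 -0.003   0.0095] [ 0.542  -0.0062  0.0093] [ 0.39  -0.191  0.006] [0.713 0.185 0.014]
chuckface 353 [ 0.5515 -0.0011  0.0515] [ 0.5513 -0.0012  0.0512] [ 0.519 -0.032  0.045] [0.584 0.029 0.066]
mush 146 [ 0.415  -0.3119  0.0826] [ 0.4146 -0.3116  0.0824] [ 0.397 -0.332  0.075] [ 0.436 -0.293  0.09 ]
stopbox 561 [ 0.414  -0.3099  0.0532] [ 0.4115 -0.3061  0.0532] [ 0.367 -0.359  0.045] [ 0.464 -0.264  0.06 ]
bat 854 [ 0.5702 -0.3301  0.0112] [ 0.5718 -0.3339  0.011 ] [ 0.498 -0.399  0.008] [ 0.639 -0.256  0.016]
modeltop 48 [ 0.5605 -0.3157  0.0401] [ 0.5608 -0.316   0.0395] [ 0.549 -0.326  0.035] [ 0.571 -0.304  0.047]
modeldisc 75 [ 0.5586 -0.3128  0.0251] [ 0.5554 -0.3096  0.025 ] [ 0.542 -0.336  0.02 ] [ 0.58  -0.295  0.032]
tray 442 [0.4389 0.3182 0.0227] [0.4347 0.313  0.0225] [0.327 0.215 0.018] [0.562 0.41  0.031]
A 129 [0.6635 0.0979 0.0252] [0.6631 0.0969 0.0254] [0.624 0.087 0.016] [0.706 0.109 0.032]
  axis [-0.98790584 -0.15505497] [0.01821032 0.09304216]
  rect ((664.4310302734375, 98.21430206298828), (82.56193542480469, 15.96084213256836), 8.679237365722656)
B 128 [ 0.6489 -0.1271  0.0245] [ 0.6485 -0.1271  0.0248] [ 0.609 -0.137  0.016] [ 0.689 -0.117  0.033]
  axis [-0.99383844 -0.11083843] [0.01803919 0.09370982]
  rect ((648.7993774414062, -127.21859741210938), (80.67791748046875, 16.26653480529785), 5.987916469573975)
C 137 [0.4558 0.108  0.025 ] [0.4564 0.1073 0.0252] [0.417 0.095 0.016] [0.497 0.122 0.031]
  axis [-0.9738651  -0.22712721] [0.01807268 0.09436185]
  rect ((456.337646484375, 108.43525695800781), (80.98280334472656, 15.49563980102539), 13.727473258972168)
corn0 [0.71  0.161 0.009]
c1 [ 0.686 -0.198  0.003]
c2 [ 0.409  0.188 -0.   ]
c3 [ 0.391 -0.174 -0.005]
```

View pics/crop.png

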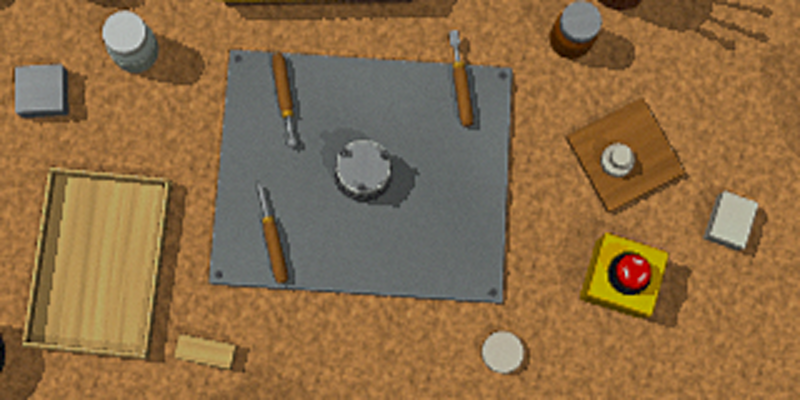

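View pics/side0.png

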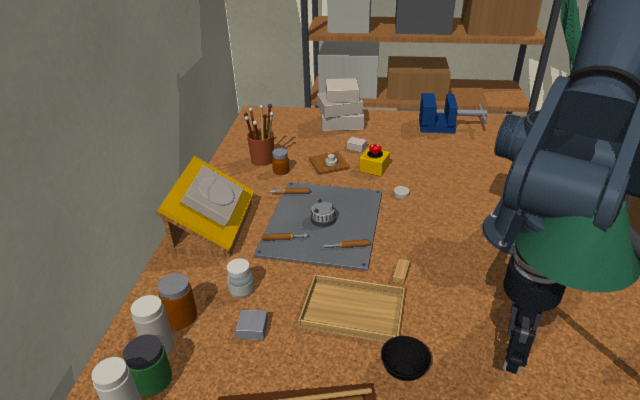

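Only three tools are on the bed: A by (284,95), B by (460,90) and C by (272,235) in the crop. Chuck, tray, stop and model agree with the given sizes. Side view confirms this. I'll set up a planner that turns world targets into row numbers.

```bash
cat >> h.py <<'E'
def down(psi): # tool x at angle psi, z down
    c,s=np.cos(psi),np.sin(psi); return R.from_matrix(np.array([[c,s,0],[s,-c,0],[0,0,-1.]]))
def plan(targets,start=None):
    """targets: (x,y,z,psi); chained from the measured pose; prints row numbers, rows needed"""
    s=read_state(); p,r=(np.array(s["tcp_pos"]),rot(s["tcp_rot"])) if start is None else (np.array(start[:3]),down(start[3]))
    for t in targets:
        q=down(t[3]); d=r.inv().apply(np.array(t[:3])-p)/.5; w=(r.inv()*q).as_rotvec()/.5
        n=max(np.linalg.norm(d)*500/41.7,np.linalg.norm(w)*.5/np.radians(7.16))
        print(np.round(d,3).tolist(),np.round(w,3).tolist(),"rows %.1f"%n); p,r=np.array(t[:3]),q
E
python3 - <<'E'
from h import *
pi=np.pi
d=np.load("top.npz");P=d["P"];Z=P[...,2]
def box(u0,u1,v0,v1):
    m=np.zeros(P.shape[:2],bool);m[v0:v1,u0:u1]=1;return m
for n,m in dict(tray=box(175,245,180,270)&(Z>.018),bed=box(250,380,139,244)&(Z>.006)&(Z<.014),stop=box(398,445,208,250)&(Z>.045)&(Z<.06)).items():
    print(n,cv2.minAreaRect((P[m][:,:2]*1000).astype(np.float32)))
plan([(.45,.35,.23,pi),(.45,.05,.2,pi),(.43,-.25,.15,pi),(.415,-.312,.10,pi),(.415,-.312,.088,pi)])
E
```

```text
tray ((443.6888732910156, 302.60797119140625), (195.69607543945312, 219.8153533935547), 83.85519409179688)
bed ((549.4985961914062, 5.1974334716796875), (389.013427734375, 331.02923583984375), 88.86731719970703)
stop ((415.7111511230469, -312.89617919921875), (80.54907989501953, 81.5262680053711), 71.39383697509766)
[-0.647, -0.31, 0.001] [-0.004, -0.001, -0.614] rows 8.6
[-0.0, -0.6, 0.06] [0.0, 0.0, 0.0] rows 7.2
[0.04, -0.6, 0.1] [0.0, 0.0, 0.0] rows 7.3
[0.03, -0.124, 0.1] [0.0, 0.0, 0.0] rows 1.9
[0.0, 0.0, 0.024] [0.0, 0.0, 0.0] rows 0.3
```

>>> play_rows(commands=[[-0.6, -0.285, 0, 0, 0, -0.614, 0], [-0.6, -0.285, 0, 0, 0, -0.614, 0], [-0.6, -0.285, 0, 0, 0, -0.614, 0], [-0.6, -0.285, 0, 0, 0, -0.614, 0], [-0.6, -0.285, 0, 0, 0, -0.614, 0], [-0.6, -0.285, 0, 0, 0, -0.614, 0], [-0.6, -0.285, 0, 0, 0, -0.614, 0], [-0.6, -0.285, 0, 0, 0, -0.614, 0]])

```text
time_s: 0.77
tcp_pos: [0.4303, 0.3697, 0.231]
tcp_rot: [-0.0, -0.0, 1.0, -0.0]
contact_force: [-0.0, 0.7, 0.2]
finger_gap: 0.0001
grip_force: 0.0
```

>>> play_rows(commands=[[0, -0.6, 0.06, 0, 0, 0, 0], [0, -0.6, 0.06, 0, 0, 0, 0], [0, -0.6, 0.06, 0, 0, 0, 0], [0, -0.6, 0.06, 0, 0, 0, 0], [0, -0.6, 0.06, 0, 0, 0, 0], [0, -0.6, 0.06, 0, 0, 0, 0], [0, -0.6, 0.06, 0, 0, 0, 0], [0, -0.6, 0.06, 0, 0, 0, 0]])

```text
time_s: 1.43
tcp_pos: [0.4291, 0.0669, 0.2007]
tcp_rot: [-0.001, 0.002, 1.0, -0.001]
contact_force: [0.7, -0.0, -0.1]
finger_gap: -0.0001
grip_force: 0.0
```

>>> play_rows(commands=[[0.04, -0.6, 0.1, 0, 0, 0, 0], [0.04, -0.6, 0.1, 0, 0, 0, 0], [0.04, -0.6, 0.1, 0, 0, 0, 0], [0.04, -0.6, 0.1, 0, 0, 0, 0], [0.04, -0.6, 0.1, 0, 0, 0, 0], [0.04, -0.6, 0.1, 0, 0, 0, 0], [0.04, -0.6, 0.1, 0, 0, 0, 0], [0.04, -0.6, 0.1, 0, 0, 0, 0]])

```text
time_s: 2.1
tcp_pos: [0.4106, -0.2342, 0.1507]
tcp_rot: [0.001, 0.002, 1.0, -0.002]
contact_force: [-0.2, -0.4, 0.3]
finger_gap: 0.0001
grip_force: 0.0
```

Run:
```python
from h import *
print(read_state()); plan([(.415,-.312,.10,np.pi)])
f=grab_frame("wrist");save("w1.png",f["img"])
```

```text
{'time_s': 2.1, 'joint_pos': array([-7.54900098e-01,  4.53796448e-01,  1.89027931e+00, -1.15922977e-03,
        7.93561340e-01, -2.32110969e+00]), 'dq': array([-0.20858697,  0.08824534, -0.08801593,  0.03952531,  0.05568287,
       -0.20799533]), 'joint_efforts': array([  0.2120904 , -33.97741199, -10.0610581 ,  -0.12887363,
         0.10880564,  -0.09581903]), 'tcp_pos': array([ 0.41060275, -0.23422676,  0.15074094]), 'tcp_rot': array([ 0.00116062,  0.00188769,  0.99999618, -0.00165407]), 'contact_force': array([-0.23303226, -0.42606509,  0.30106242]), 'wrist_torque': array([-0.06992805, -0.01613786,  0.00274699]), 'grip_force': 0.0, 'finger_gap': 0.00012823472088776676}
[-0.009, -0.155, 0.102] [-0.007, 0.005, -0.008] rows 2.2
```

View pics/w1.png

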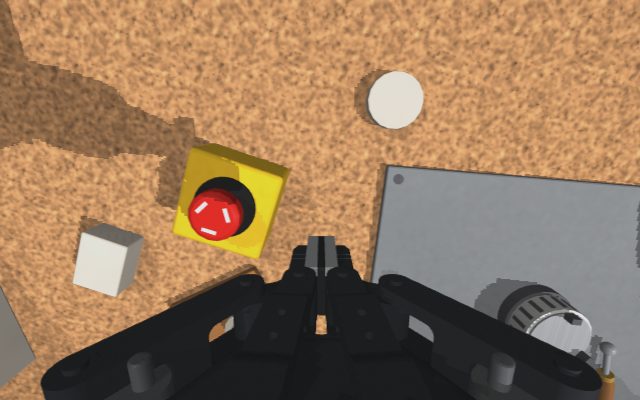

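The wrist view shows the mushroom at (215,215), undisturbed. Its position there is consistent with the top-camera estimate. Now I press it.

>>> play_rows(commands=[[-0.008, -0.154, 0.09, 0, 0, 0, 0], [-0.008, -0.154, 0.09, 0, 0, 0, 0], [-0.008, -0.154, 0.09, 0, 0, 0, 0], [-0.008, -0.154, 0.09, 0, 0, 0, 0], [-0.008, -0.154, 0.09, 0, 0, 0, 0], [-0.008, -0.154, 0.09, 0, 0, 0, 0]])

```text
time_s: 2.65
tcp_pos: [0.4134, -0.3034, 0.1066]
tcp_rot: [-0.0, -0.001, 1.0, 0.001]
contact_force: [-0.1, 0.3, 0.1]
finger_gap: -0.0002
grip_force: 0.0
```

>>> play_rows(commands=[[0, 0, 0.02, 0, 0, 0, 0], [0, 0, 0.035, 0, 0, 0, 0], [0, 0, 0.045, 0, 0, 0, 0], [0, 0, 0.05, 0, 0, 0, 0], [0, 0, 0.055, 0, 0, 0, 0], [0, 0, 0.058, 0, 0, 0, 0]])

```text
time_s: 3.15
tcp_pos: [0.4134, -0.3046, 0.0771]
tcp_rot: [-0.0, -0.0, 1.0, 0.001]
contact_force: [0.5, 2.9, 4.9]
finger_gap: -0.0002
grip_force: 2.2
```

>>> play_rows(commands=[[0, -0.01, 0.003, 0, 0, 0, 0], [0, -0.01, 0.006, 0, 0, 0, 0], [0, -0.01, 0.008, 0, 0, 0, 0], [0, -0.01, 0.008, 0, 0, 0, 0]])

```text
time_s: 3.48
tcp_pos: [0.4131, -0.3056, 0.0765]
tcp_rot: [-0.001, 0.001, 1.0, 0.004]
contact_force: [1.4, 17.3, 33.1]
finger_gap: -0.0001
grip_force: 17.0
```

>>> play_rows(commands=[[0, 0, -0.1, 0, 0, 0, 0], [0, 0, -0.3, 0, 0, 0, 50], [0, 0, -0.3, 0, 0, 0, 50], [0, 0, -0.3, 0, 0, 0, 50], [0, 0, -0.3, 0, 0, 0, 50], [0, 0, -0.3, 0, 0, 0, 50], [0, 0, -0.3, 0, 0, 0, 50], [0, 0, -0.3, 0, 0, 0, 50]])

```text
time_s: 4.15
tcp_pos: [0.4127, -0.3099, 0.2217]
tcp_rot: [-0.001, 0.0, 1.0, 0.001]
contact_force: [0.1, 0.5, -0.1]
finger_gap: 0.0504
grip_force: 0.0
```

Run:
```python
from h import *
f=grab_frame("top");P=cloud(f);Z=P[...,2];img=f["img"]
np.savez("top2.npz",P=P,img=img)
d=np.load("top.npz");hsv=cv2.cvtColor(d["img"],cv2.COLOR_RGB2HSV)
f=grab_frame("wrist");save("w2.png",f["img"]);Q=cloud(f);h=cv2.cvtColor(f["img"],cv2.COLOR_RGB2HSV)
m=(h[...,1]>180)&((h[...,0]<6)|(h[...,0]>174))&(h[...,2]>90)&(Q[...,2]>.06)
q=Q[m];print("mush",len(q),np.median(q,0),q.min(0),q.max(0))
m=(h[...,1]<60)&(h[...,2]>100)&(Q[...,2]>.035)&(Q[...,2]<.06)&(Q[...,0]<.62)&(Q[...,0]>.5)&(Q[...,1]<-.25)&(Q[...,1]>-.38)
q=Q[m];print("model",len(q),np.median(q,0) if len(q) else 0)
print(read_state()["tcp_pos"]);
```

```text
mush 1031 [ 0.41270097 -0.31467989  0.07872101] [ 0.39378164 -0.33394029  0.06494741] [ 0.4336688  -0.29559321  0.08132282]
model 298 [ 0.55718793 -0.3184657   0.04199895]
[ 0.41284728 -0.30997879  0.22163734]
```

View pics/w2.png

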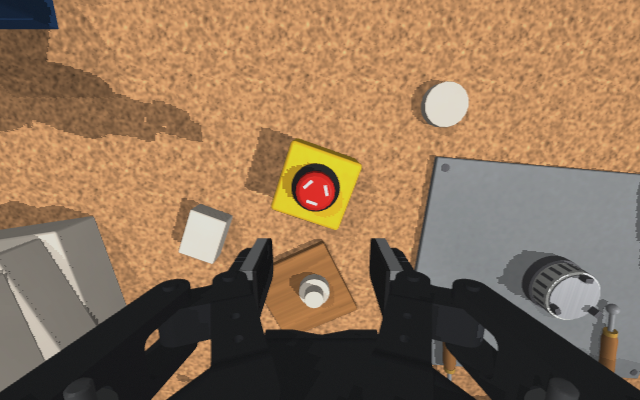

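The mushroom at (316,188) stays down, with its top at z = 0.0787. The model is at (314,293), roughly (0.559, -0.317). Picking the model next.

Run:
```python
from h import *
pi=np.pi
plan([(.559,-.317,.15,pi),(.559,-.317,.0295,pi)])
```

```text
[-0.293, -0.014, 0.143] [0.005, -0.005, 0.0] rows 3.9
[0.0, 0.0, 0.241] [0.0, 0.0, 0.0] rows 2.9
```

>>> play_rows(commands=[[-0.293, -0.014, 0.143, 0, 0, 0, 50], [-0.293, -0.014, 0.143, 0, 0, 0, 50], [-0.293, -0.014, 0.143, 0, 0, 0, 50], [-0.293, -0.014, 0.143, 0, 0, 0, 50], [-0.293, -0.014, 0.143, 0, 0, 0, 50], [-0.293, -0.014, 0.143, 0, 0, 0, 50], [-0.293, -0.014, 0.143, 0, 0, 0, 50], [-0.293, -0.014, 0.143, 0, 0, 0, 50]])

```text
time_s: 4.92
tcp_pos: [0.5589, -0.3175, 0.1519]
tcp_rot: [-0.001, 0.0, 1.0, 0.0]
contact_force: [-0.7, -0.3, 0.1]
finger_gap: 0.0501
grip_force: 0.0
```

Run:
```python
from h import *
print(read_state()["tcp_pos"])
f=grab_frame("wrist");Q=cloud(f);h=cv2.cvtColor(f["img"],cv2.COLOR_RGB2HSV)
m=(h[...,1]<60)&(h[...,2]>100)&(Q[...,2]>.038)&(Q[...,2]<.05)&(Q[...,0]<.62)&(Q[...,0]>.5)&(Q[...,1]<-.25)&(Q[...,1]>-.38)
q=Q[m];print("model",len(q),np.median(q,0) if len(q) else 0)
plan([(.559,-.317,.0295,np.pi)])
```

```text
[ 0.55888139 -0.31745236  0.15193775]
model 559 [ 0.55898922 -0.3184083   0.04233104]
[-0.0, 0.001, 0.246] [-0.0, -0.0, -0.001] rows 2.9
```

>>> play_rows(commands=[[0, 0, 0.1, 0, 0, 0, 50], [0, 0, 0.18, 0, 0, 0, 50], [0, 0, 0.22, 0, 0, 0, 50], [0, 0, 0.244, 0, 0, 0, 50], [0, 0, 0.244, 0, 0, 0, 50], [0, 0, 0.244, 0, 0, 0, 18], [0, 0, 0.244, 0, 0, 0, 18], [0, 0, 0.244, 0, 0, 0, 18]])

```text
time_s: 5.63
tcp_pos: [0.5615, -0.3189, 0.0327]
tcp_rot: [0.002, -0.0, 1.0, -0.002]
contact_force: [-0.9, -0.2, 3.9]
finger_gap: 0.0209
grip_force: 58.5
```

>>> play_rows(commands=[[0, 0, 0, 0, 0, 0, 18], [0, 0, 0, 0, 0, 0, 18], [0, 0, -0.04, 0, 0, 0, 18], [0, 0, -0.1, 0, 0, 0, 18], [0, 0, -0.2, 0, 0, 0, 18], [0, 0, -0.24, 0, 0, 0, 18], [0, 0, -0.24, 0, 0, 0, 18], [0, 0, -0.24, 0, 0, 0, 18]])

```text
time_s: 6.3
tcp_pos: [0.5615, -0.3185, 0.1531]
tcp_rot: [0.003, -0.0, 1.0, -0.002]
contact_force: [-0.3, 0.5, -2.3]
finger_gap: 0.0203
grip_force: 58.8
```

Run:
```python
from h import *
print(read_state()["finger_gap"],read_state()["tcp_pos"])
f=grab_frame("side");a=f["img"][60:260,240:440]
g=grab_frame("wrist")["img"]
save("m1.png",np.hstack([cv2.resize(a,(400,400),interpolation=cv2.INTER_CUBIC),g[:,120:520]]))
```

```text
0.020252776643963206 [ 0.56147669 -0.31849377  0.15311201]
```

View pics/m1.png

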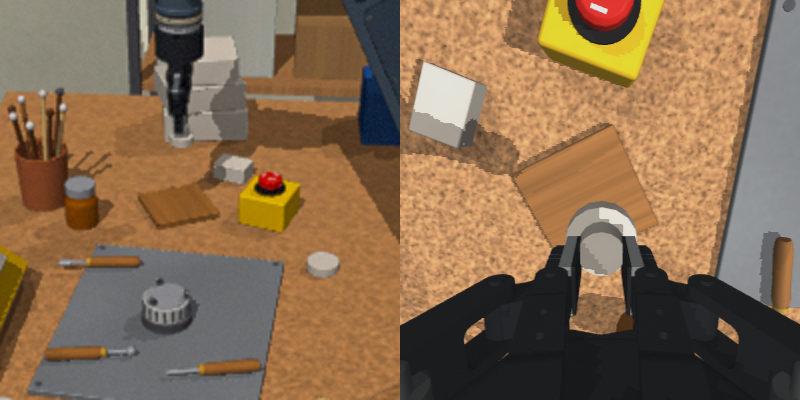

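The model is held by the knob at (600,245) on the right half, and the bat is empty. I'll measure the offset of the model in the grip.

Run:
```python
from h import *
f=grab_frame("wrist");Q=cloud(f);t=read_state()["tcp_pos"]
sub=f["img"][195:290,260:380]
h=cv2.cvtColor(f["img"],cv2.COLOR_RGB2HSV)
m=(h[...,1]<60)&(h[...,2]>95)&(abs(Q[...,0]-t[0])<.05)&(abs(Q[...,1]-t[1])<.03)&(Q[...,2]>.1)&(Q[...,2]<.19)
q=Q[m]-t; print(len(q),np.histogram(q[:,2],bins=np.arange(-.03,.03,.003)))
from scipy.optimize import least_squares
for lo,hi in((-.012,.0),(.003,.016)):
    s=q[(q[:,2]>lo)&(q[:,2]<hi)];print(lo,len(s),np.median(s,0),s.min(0),s.max(0))
# disc: lower edge arc on -x side
s=q[(q[:,2]>-.014)&(q[:,2]<-.002)]
b=[s[(abs(s[:,1]-y)<.002)][:,0].min() for y in np.arange(-.014,.0141,.004)];print(np.round(b,4))
s=q[(q[:,2]>.005)&(q[:,2]<.016)]
b=[(abs(s[:,1]-y)<.002) for y in np.arange(-.01,.0101,.004)];print([ (s[k][:,0].min().round(4),s[k][:,0].max().round(4)) for k in b if k.any()])
A=Q[np.isfinite(Q[...,0])]
```

```text
3435 (array([   0,    0,    0,    1,   50,   84,   76,  239, 1034,   63,   62,
         71,   86, 1571,   20,    1,    0,    0,    0]), array([-3.0000000e-02, -2.7000000e-02, -2.4000000e-02, -2.1000000e-02,
       -1.8000000e-02, -1.5000000e-02, -1.2000000e-02, -9.0000000e-03,
       -6.0000000e-03, -3.0000000e-03, -6.9388939e-18,  3.0000000e-03,
        6.0000000e-03,  9.0000000e-03,  1.2000000e-02,  1.5000000e-02,
        1.8000000e-02,  2.1000000e-02,  2.4000000e-02,  2.7000000e-02]))
-0.012 1412 [-0.0138908   0.00043972 -0.00528827] [-0.02158403 -0.01926882 -0.01195194] [ 1.52318459e-02  1.96442008e-02 -3.77713410e-05]
0.003 1748 [-0.0031408   0.00041846  0.01033278] [-0.01387392 -0.01681643  0.00303076] [0.0104008  0.01727592 0.0143162 ]
[-0.017  -0.0195 -0.0208 -0.0216 -0.0215 -0.0209 -0.02   -0.0174]
[(np.float64(-0.0104), np.float64(0.0066)), (np.float64(-0.0126), np.float64(0.0087)), (np.float64(-0.0137), np.float64(0.0104)), (np.float64(-0.0139), np.float64(0.0102)), (np.float64(-0.0129), np.float64(0.0096)), (np.float64(-0.01), np.float64(0.0068))]
```

Run:
```python
from h import *
plan([(.62,-.01,.2,np.pi)])
```

```text
[-0.122, 0.613, -0.102] [0.004, -0.005, 0.001] rows 7.6
```

>>> play_rows(commands=[[-0.12, 0.61, -0.1, 0, 0, 0, 18], [-0.12, 0.61, -0.1, 0, 0, 0, 18], [-0.12, 0.61, -0.1, 0, 0, 0, 18], [-0.12, 0.61, -0.1, 0, 0, 0, 18], [-0.12, 0.61, -0.1, 0, 0, 0, 18], [-0.12, 0.61, -0.1, 0, 0, 0, 18], [-0.12, 0.61, -0.1, 0, 0, 0, 18], [-0.12, 0.61, -0.1, 0, 0, 0, 18]])

```text
time_s: 7.12
tcp_pos: [0.6193, -0.0078, 0.1985]
tcp_rot: [-0.001, -0.001, 1.0, 0.001]
contact_force: [-0.7, 0.5, -0.6]
finger_gap: 0.0208
grip_force: 59.0
```

>>> play_rows(commands=[[0, 0, 0, 0, 0, 0, 18], [0, 0, 0, 0, 0, 0, 18]])

```text
time_s: 7.28
tcp_pos: [0.6192, -0.0109, 0.1982]
tcp_rot: [-0.002, -0.002, 1.0, 0.0]
contact_force: [0.6, -1.4, -1.6]
finger_gap: 0.0207
grip_force: 59.0
```

Run:
```python
from h import *
f=grab_frame("wrist");Q=cloud(f);s=read_state();print(s["tcp_pos"],s["finger_gap"])
m=(Q[...,2]>.048)&(Q[...,2]<.056)&(abs(Q[...,0]-.55)<.05)&(abs(Q[...,1])<.05)
q=Q[m];print(len(q),q.mean(0),q.min(0),q.max(0));print(cv2.minEnclosingCircle((q[:,:2]*1000).astype(np.float32)))
m=(Q[...,2]>.059)&(Q[...,2]<.066)&(abs(Q[...,0]-.55)<.04)&(abs(Q[...,1])<.04)
q=Q[m];print(len(q));ang=np.degrees(np.arctan2(q[:,1]+.003,q[:,0]-.5505))%360
for a in(60,180,300):
    k=abs((ang-a+180)%360-180)<45
    if k.any(): print(a,q[k].mean(0),ang[k].mean())
save("w3.png",f["img"])
```

```text
[ 0.61909006 -0.01223719  0.19812439] 0.020678983034994273
3581 [ 0.5499728  -0.00302026  0.05202122] [ 0.51800334 -0.03527367  0.0480031 ] [0.58244286 0.02984162 0.05592461]
((550.6326904296875, -2.860139846801758), 32.8491325378418)
207
60 [0.56663612 0.02005474 0.06240137] 55.01072809191182
180 [ 5.22601369e-01 -4.90830288e-04  6.25509937e-02] 174.8735243925773
300 [ 0.56256807 -0.02846646  0.06267228] 295.3568120625687
```

View pics/w3.png

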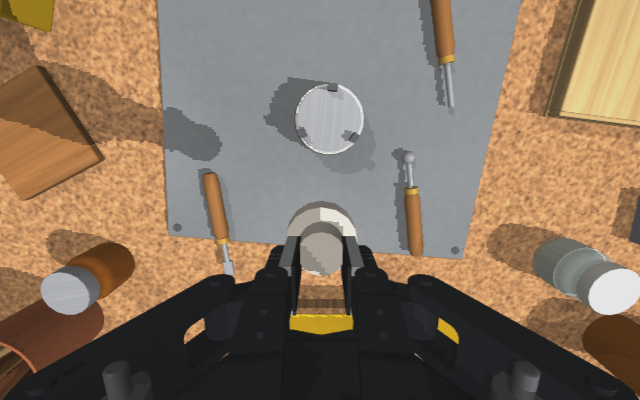

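The chuck is at (330,118) with its jaws open, centre (0.5503, -0.0029). The model is still held.

Run:
```python
from h import *
plan([(.552,-.0033,.11,np.pi)])
```

```text
[0.134, 0.018, 0.177] [-0.0, -0.007, 0.003] rows 2.7
```

>>> play_rows(commands=[[0.134, 0.018, 0.1, 0, 0, 0, 18], [0.134, 0.018, 0.15, 0, 0, 0, 18], [0.134, 0.018, 0.177, 0, 0, 0, 18], [0.134, 0.018, 0.177, 0, 0, 0, 18], [0.134, 0.018, 0.177, 0, 0, 0, 18], [0.134, 0.018, 0.177, 0, 0, 0, 18], [0.134, 0.018, 0.177, 0, 0, 0, 18]])

```text
time_s: 7.92
tcp_pos: [0.5562, -0.005, 0.113]
tcp_rot: [0.003, 0.0, 1.0, -0.001]
contact_force: [0.3, 0.7, -0.9]
finger_gap: 0.0208
grip_force: 59.0
```

Run:
```python
from h import *
s=read_state();t=s["tcp_pos"];print(t,s["finger_gap"])
f=grab_frame("wrist");Q=cloud(f);h=cv2.cvtColor(f["img"],cv2.COLOR_RGB2HSV)
m=(h[...,1]<60)&(h[...,2]>95)&(abs(Q[...,0]-t[0])<.05)&(abs(Q[...,1]-t[1])<.03)&(Q[...,2]>.09)&(Q[...,2]<.14)
q=Q[m]-t
s=q[(q[:,2]>-.010)&(q[:,2]<-.001)]
print("disc top",np.median(s[:,2]),np.round([s[(abs(s[:,1]-y)<.002)][:,0].min() for y in np.arange(-.014,.0141,.004)],4),s.min(0),s.max(0))
plan([(.552,-.0033,.073,np.pi)])
```

```text
[ 0.55615926 -0.00496207  0.11303935] 0.020833512623345308
disc top -0.006179028578660539 [-0.0168 -0.0195 -0.0211 -0.0216 -0.0219 -0.021  -0.0204 -0.0174] [-0.02192729 -0.019033   -0.0099645 ] [ 0.0155591   0.0198393  -0.00104746]
[0.008, 0.003, 0.08] [-0.002, 0.011, -0.001] rows 1.0
```

>>> play_rows(commands=[[0.008, 0.003, 0.02, 0, 0, 0, 18], [0.008, 0.003, 0.04, 0, 0, 0, 18], [0.008, 0.003, 0.06, 0, 0, 0, 18], [0.008, 0.003, 0.07, 0, 0, 0, 18], [0.008, 0.003, 0.076, 0, 0, 0, 18], [0.008, 0.003, 0.076, 0, 0, 0, 18], [0.008, 0.003, 0.076, 0, 0, 0, 18]])

```text
time_s: 8.55
tcp_pos: [0.5494, -0.0021, 0.0732]
tcp_rot: [0.0, -0.0, 1.0, -0.0]
contact_force: [-0.6, -0.2, -0.8]
finger_gap: 0.0206
grip_force: 59.0
```

>>> play_rows(commands=[[-0.005, -0.002, 0, 0, 0, 0, 18], [-0.005, -0.002, 0.002, 0, 0, 0, 18], [-0.005, -0.002, 0.004, 0, 0, 0, 18], [-0.005, -0.002, 0.004, 0, 0, 0, 18], [-0.005, -0.002, 0.004, 0, 0, 0, 18]])

```text
time_s: 8.97
tcp_pos: [0.5527, -0.0034, 0.0727]
tcp_rot: [0.001, -0.0, 1.0, -0.0]
contact_force: [-0.0, -0.4, 6.0]
finger_gap: 0.0208
grip_force: 59.9
```

>>> play_rows(commands=[[0, 0, 0, 0, 0, 0, 30], [0, 0, 0, 0, 0, 0, 40], [0, 0, 0, 0, 0, 0, 45], [0, 0, -0.05, 0, 0, 0, 45], [0, 0, -0.15, 0, 0, 0, 45], [0, 0, -0.25, 0, 0, 0, 45], [0, 0, -0.25, 0, 0, 0, 45], [0, 0, -0.25, 0, 0, 0, 45]])

```text
time_s: 9.63
tcp_pos: [0.5547, -0.0036, 0.2011]
tcp_rot: [0.005, -0.0, 1.0, -0.001]
contact_force: [-0.4, -0.1, 0.1]
finger_gap: 0.0451
grip_force: 0.0
```

```bash
cat >> h.py <<'E'
def tools(P,img,zlo=.016,zhi=.034,xlim=(.38,.75),ylim=(-.21,.21)):
    h=cv2.cvtColor(img,cv2.COLOR_RGB2HSV)
    m=(h[...,1]>110)&(h[...,0]<20)&(P[...,2]>zlo)&(P[...,2]<zhi)&(P[...,0]>xlim[0])&(P[...,0]<xlim[1])&(P[...,1]>ylim[0])&(P[...,1]<ylim[1])
    n,l,st,_=cv2.connectedComponentsWithStats(m.astype(np.uint8))
    for i in range(1,n):
        if st[i,4]<50: continue
        q=P[l==i][:,:2]*1000; print("tool",st[i,4],np.round(q.mean(0),1),cv2.minAreaRect(q.astype(np.float32)))
E
python3 - <<'E'
from h import *
s=read_state();print(s["tcp_pos"])
f=grab_frame("wrist");Q=cloud(f);tools(Q,f["img"])
f2=grab_frame("top");P=cloud(f2);tools(P,f2["img"])
m=(Q[...,2]>.075)&(Q[...,2]<.09)&(abs(Q[...,0]-.55)<.04)&(abs(Q[...,1])<.04)
q=Q[m];print("knob",len(q),q.mean(0))
save("w4.png",np.hstack([f["img"][:, :400],cv2.resize(f2["img"][120:280,240:400],(400,400),interpolation=cv2.INTER_CUBIC)]))
E
```

```text
[ 0.55473538 -0.00358067  0.20107196]
tool 1332 [453.1 104.2] ((454.95806884765625, 105.95286560058594), (80.89811706542969, 16.85548210144043), 13.418901443481445)
tool 763 [ 637.7 -128.4] ((642.8865356445312, -129.18653869628906), (73.25363159179688, 15.635839462280273), 5.3364667892456055)
tool 259 [636.9  92.9] ((642.4015502929688, 93.13976287841797), (40.90568923950195, 14.389957427978516), 9.76841926574707)
tool 117 [ 646.1 -127.4] ((646.9042358398438, -127.45069122314453), (75.35688018798828, 16.172502517700195), 6.03822660446167)
knob 540 [ 0.54990266 -0.00301492  0.08209833]
```

View pics/w4.png

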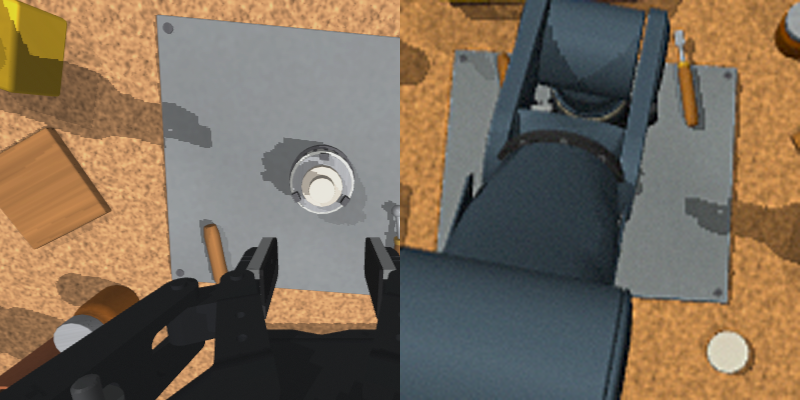

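The model stands at (320,188) inside the jaws, centre (0.5499, -0.0030), top at z = 0.082. Now I lower over the sleeve to tighten it.

Run:
```python
from h import *
plan([(.5502,-.003,.12,np.pi),(.5502,-.003,.024,np.pi)])
```

```text
[0.003, 0.0, 0.153] [-0.0, 0.002, 0.001] rows 1.8
[0.0, 0.0, 0.192] [0.0, 0.0, 0.0] rows 2.3
```

>>> play_rows(commands=[[0.003, 0, 0.1, 0, 0, 0, 85], [0.003, 0, 0.15, 0, 0, 0, 85], [0.003, 0, 0.153, 0, 0, 0, 85], [0.003, 0, 0.153, 0, 0, 0, 85], [0.003, 0, 0.153, 0, 0, 0, 85], [0.003, 0, 0.153, 0, 0, 0, 85]])

```text
time_s: 10.23
tcp_pos: [0.5511, -0.0033, 0.1209]
tcp_rot: [0.001, -0.0, 1.0, -0.0]
contact_force: [0.2, -0.3, 0.3]
finger_gap: 0.0853
grip_force: 0.0
```

>>> play_rows(commands=[[0, 0, 0, 0, 0, 0, 85], [0, 0, 0, 0, 0, 0, 85], [0, 0, 0, 0, 0, 0, 85]])

```text
time_s: 10.48
tcp_pos: [0.5507, -0.0032, 0.121]
tcp_rot: [0.001, -0.0, 1.0, -0.0]
contact_force: [-0.1, 0.7, -0.1]
finger_gap: 0.0853
grip_force: 0.0
```

Run:
```python
from h import *
print(read_state()["tcp_pos"],read_state()["finger_gap"])
plan([(.5502,-.003,.024,np.pi)])
```

```text
[ 0.55072046 -0.00318843  0.12100006] 0.08530702243280959
[0.001, 0.0, 0.194] [-0.001, 0.005, 0.0] rows 2.3
```

>>> play_rows(commands=[[0, 0, 0.06, 0, 0, 0, 85], [0, 0, 0.12, 0, 0, 0, 85], [0, 0, 0.16, 0, 0, 0, 85], [0, 0, 0.18, 0, 0, 0, 85], [0, 0, 0.194, 0, 0, 0, 85], [0, 0, 0.194, 0, 0, 0, 85], [0, 0, 0.194, 0, 0, 0, 85], [0, 0, 0.194, 0, 0, 0, 85]])

```text
time_s: 11.15
tcp_pos: [0.551, -0.0032, 0.024]
tcp_rot: [0.001, -0.0, 1.0, -0.0]
contact_force: [0.9, 0.3, 0.7]
finger_gap: 0.0848
grip_force: 0.0
```

>>> play_rows(commands=[[0, 0, 0, 0, 0, 0, 60], [0, 0, 0, 0, 0, 0, 60], [0, 0, 0, 0, 0, 0, 60], [0, 0, 0, 0, 0, 0, 60], [0, 0, 0, 0, 0, 0, 60]])

```text
time_s: 11.57
tcp_pos: [0.5508, -0.0033, 0.0245]
tcp_rot: [0.001, -0.0, 1.0, -0.0]
contact_force: [-1.9, -0.4, 6.1]
finger_gap: 0.0641
grip_force: 64.8
```

>>> play_rows(commands=[[0, 0, 0, 0, 0, 0.1, 60], [0, 0, 0, 0, 0, 0.25, 60], [0, 0, 0, 0, 0, 0.4, 60], [0, 0, 0, 0, 0, 0.55, 60], [0, 0, 0, 0, 0, 0.7, 60], [0, 0, 0, 0, 0, 0.85, 60], [0, 0, 0, 0, 0, 1, 60], [0, 0, 0, 0, 0, 1, 60]])

```text
time_s: 12.23
tcp_pos: [0.5507, -0.0039, 0.0245]
tcp_rot: [0.001, 0.248, 0.969, -0.0]
contact_force: [-2.2, -3.5, 6.9]
finger_gap: 0.0641
grip_force: 65.0
```

Run:
```python
from h import *
s=read_state();print(s["tcp_pos"],s["finger_gap"],s["wrist_torque"],s["contact_force"],s["joint_pos"][5])
```

```text
[ 0.55066533 -0.0038994   0.02447508] 0.06410591677643457 [-0.63652649  0.30956925 -0.30772782] [-2.17948266 -3.5389047   6.92887168] -1.2767833038524254
```

>>> play_rows(commands=[[0, 0, 0, 0, 0, 0.15, 60], [0, 0, 0, 0, 0, 0.3, 60], [0, 0, 0, 0, 0, 0.45, 60], [0, 0, 0, 0, 0, 0.6, 60], [0, 0, 0, 0, 0, 0.75, 60], [0, 0, 0, 0, 0, 0.9, 60], [0, 0, 0, 0, 0, 1, 60], [0, 0, 0, 0, 0, 1, 60]])

```text
time_s: 12.9
tcp_pos: [0.5502, -0.0044, 0.0245]
tcp_rot: [0.001, 0.48, 0.877, -0.001]
contact_force: [-2.8, -5.5, 7.4]
finger_gap: 0.0642
grip_force: 65.0
```

Run:
```python
from h import *
s=read_state();print(s["tcp_pos"],s["finger_gap"],s["wrist_torque"],s["contact_force"],s["joint_pos"],s["tcp_rot"])
```

```text
[ 0.55015899 -0.00438526  0.02446441] 0.0641983445686996 [-0.97986471  0.4970961  -0.34437362] [-2.79939298 -5.49351237  7.36013515] [-0.21010339  0.7486802   1.76343378 -0.00313747  0.62824134 -0.77774184] [ 8.57743207e-04  4.79697535e-01  8.77433212e-01 -7.06061391e-04]
```

>>> play_rows(commands=[[0, 0, 0, 0, 0, 0.1, 60], [0, 0, 0, 0, 0, 0.2, 60], [0, 0, 0, 0, 0, 0.3, 60], [0, 0, 0, 0, 0, 0.4, 60], [0, 0, 0, 0, 0, 0.5, 60], [0, 0, 0, 0, 0, 0.6, 60], [0, 0, 0, 0, 0, 0.7, 60], [0, 0, 0, 0, 0, 0.7, 60]])

```text
time_s: 13.57
tcp_pos: [0.5497, -0.0046, 0.0245]
tcp_rot: [0.001, 0.624, 0.781, -0.001]
contact_force: [-4.8, -7.0, 7.8]
finger_gap: 0.0643
grip_force: 63.8
```

Run:
```python
from h import *
s=read_state();print(s["tcp_pos"],s["finger_gap"],s["wrist_torque"],s["contact_force"],s["joint_pos"],2*np.arcsin(s["tcp_rot"][1]))
```

```text
[ 0.54971005 -0.00457427  0.02445235] 0.06432365789915666 [-1.07060821  0.61677115 -0.01964724] [-4.83331734 -6.95289396  7.829192  ] [-0.21021416  0.74859874  1.76384022 -0.00438926  0.62876803 -0.42869128] 1.3487685124635351
```

>>> play_rows(commands=[[0, 0, 0, 0, 0, 0.06, 60], [0, 0, 0, 0, 0, 0.12, 60], [0, 0, 0, 0, 0, 0.18, 60], [0, 0, 0, 0, 0, 0.18, 60], [0, 0, 0, 0, 0, 0.18, 60], [0, 0, 0, 0, 0, 0.18, 60]])

```text
time_s: 14.07
tcp_pos: [0.5497, -0.0053, 0.0245]
tcp_rot: [0.001, 0.658, 0.753, -0.002]
contact_force: [-4.0, -8.6, 8.8]
finger_gap: 0.0643
grip_force: 65.8
```

Run:
```python
from h import *
s=read_state();print(s["tcp_pos"],s["finger_gap"],s["wrist_torque"],s["contact_force"],2*np.arcsin(s["tcp_rot"][1]))
```

```text
[ 0.54969526 -0.00526039  0.02451311] 0.06426593710350256 [-1.23825702  0.90286149  0.47474816] [-3.97578665 -8.57860257  8.82375985] 1.43499378806193
```

>>> play_rows(commands=[[0, 0, 0, 0, 0, 0.06, 60], [0, 0, 0, 0, 0, 0.12, 60], [0, 0, 0, 0, 0, 0.2, 60], [0, 0, 0, 0, 0, 0.2, 60], [0, 0, 0, 0, 0, 0.2, 60], [0, 0, 0, 0, 0, 0.2, 60]])

```text
time_s: 14.57
tcp_pos: [0.5493, -0.0019, 0.0244]
tcp_rot: [-0.001, 0.696, 0.718, 0.0]
contact_force: [-1.8, 3.3, 8.4]
finger_gap: 0.064
grip_force: 66.1
```

Run:
```python
from h import *
s=read_state();print(s["tcp_pos"],s["finger_gap"],s["wrist_torque"],s["contact_force"],2*np.arcsin(s["tcp_rot"][1]))
```

```text
[ 0.54933347 -0.00190378  0.02441258] 0.06398286931611545 [0.7110318  0.24556218 0.05632264] [-1.8321458   3.300366    8.41215989] 1.5398632971312507
```

>>> play_rows(commands=[[0, 0, 0, 0, 0, 0, 85], [0, 0, 0, 0, 0, 0, 85], [0, 0, 0, 0, 0, 0, 85], [0, 0, 0, 0, 0, 0, 85], [0, 0, -0.05, 0, 0, 0, 85], [0, 0, -0.15, 0, 0, 0, 85], [0, 0, -0.25, 0, 0, 0, 85], [0, 0, -0.25, 0, 0, 0, 85]])

```text
time_s: 15.23
tcp_pos: [0.5527, -0.0037, 0.1524]
tcp_rot: [0.003, 0.696, 0.718, 0.002]
contact_force: [0.6, -1.2, -0.2]
finger_gap: 0.0846
grip_force: 0.0
```

Run:
```python
from h import *
print(read_state()["tcp_pos"])
plan([(.6,-.003,.2,np.pi-1.05),(.62,-.003,.2,np.pi-.1)])
```

```text
[ 0.55268837 -0.00368736  0.1523912 ]
[-0.002, 0.095, -0.095] [0.014, 0.007, -0.98] rows 3.9
[-0.02, 0.035, 0.0] [0.0, 0.0, -1.9] rows 7.6
```

>>> play_rows(commands=[[-0.14, 0, -0.04, 0, 0, 0, 85], [-0.14, 0, -0.04, 0, 0, 0, 85], [-0.14, 0, -0.04, 0, 0, 0, 85], [-0.14, 0, -0.04, 0, 0, 0, 85], [-0.14, 0, -0.04, 0, 0, 0, 85], [-0.14, 0, -0.04, 0, 0, 0, 85]])

```text
time_s: 15.73
tcp_pos: [0.5513, -0.072, 0.167]
tcp_rot: [-0.001, 0.696, 0.718, -0.0]
contact_force: [0.3, 0.1, -0.6]
finger_gap: 0.0851
grip_force: 0.0
```

Run:
```python
from h import *
f=grab_frame("wrist");Q=cloud(f);im=f["img"]
m=(Q[...,2]>.06)&(Q[...,2]<.0635)&(np.hypot(Q[...,0]-.5503,Q[...,1]+.003)<.035)
m2=(Q[...,2]>.078)&(np.hypot(Q[...,0]-.5503,Q[...,1]+.003)<.02)&(Q[...,2]<.09)
k=Q[m2];c=np.array([550.3,-2.9])/1000;print("knob",k.mean(0))
q=Q[m];r=np.hypot(*(q[:,:2]-c).T);a=np.degrees(np.arctan2(q[:,1]-c[1],q[:,0]-c[0]))%360
for t in(55,175,295):
    j=abs((a-t+180)%360-180)<20
    if j.any(): print(t,j.sum(),r[j].mean(),np.percentile(r[j],[5,95]),a[j].mean())
v,u=np.argwhere(m2).mean(0).astype(int);print(u,v)
save("w5.png",cv2.resize(im[max(0,v-60):v+70,max(0,u-90):u+90],(720,520),interpolation=cv2.INTER_CUBIC))
```

```text
knob [ 0.5504141  -0.00250052  0.08229501]
55 74 0.023284904311587317 [0.02061627 0.02579985] 55.52167860682012
175 76 0.02291222923335571 [0.02029255 0.02540843] 174.5243685951964
295 69 0.022519801178032088 [0.0200034  0.02501875] 295.64724490922725
321 119
```

View pics/w5.png

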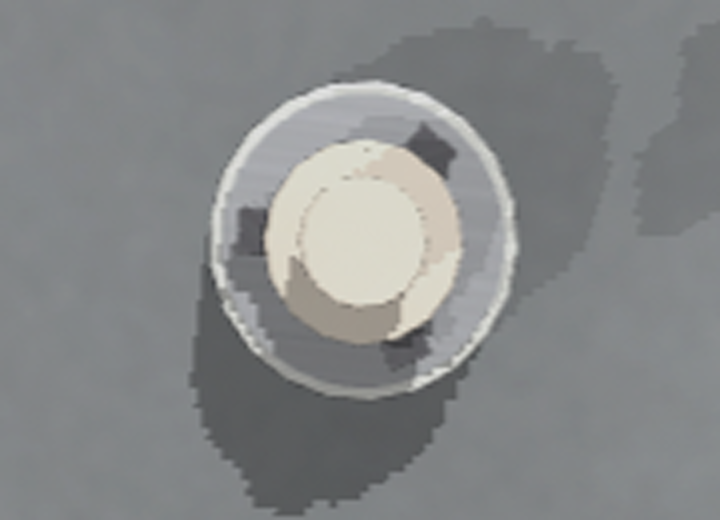

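The jaws touch the disc on all three sides, with inner faces about 20 mm from the axis, and the model is centred. I'll regrip and turn a little more to be sure the sleeve is at its end stop.

Run:
```python
from h import *
p=1.602
plan([(.5503,-.003,.125,p),(.5503,-.003,.024,p)])
```

```text
[0.138, 0.002, 0.084] [-0.004, -0.002, 0.001] rows 1.9
[0.0, 0.0, 0.202] [0.0, 0.0, 0.0] rows 2.4
```

>>> play_rows(commands=[[0.138, 0.002, 0.05, 0, 0, 0, 85], [0.138, 0.002, 0.084, 0, 0, 0, 85], [0.138, 0.002, 0.084, 0, 0, 0, 85], [0.138, 0.002, 0.084, 0, 0, 0, 85], [0.138, 0.002, 0.084, 0, 0, 0, 85], [0.138, 0.002, 0.084, 0, 0, 0, 85], [0.138, 0.002, 0.084, 0, 0, 0, 85], [0.138, 0.002, 0.084, 0, 0, 0, 85]])

```text
time_s: 16.45
tcp_pos: [0.5518, -0.005, 0.1266]
tcp_rot: [0.001, 0.697, 0.718, 0.0]
contact_force: [-0.6, -0.0, 0.4]
finger_gap: 0.0851
grip_force: 0.0
```

>>> play_rows(commands=[[0, 0, 0.06, 0, 0, 0, 85], [0, 0, 0.12, 0, 0, 0, 85], [0, 0, 0.16, 0, 0, 0, 85], [0, 0, 0.18, 0, 0, 0, 85], [0, 0, 0.2, 0, 0, 0, 85], [0, 0, 0.2, 0, 0, 0, 85], [0, 0, 0.2, 0, 0, 0, 85], [0, 0, 0.2, 0, 0, 0, 85]])

```text
time_s: 17.12
tcp_pos: [0.552, -0.0043, 0.0268]
tcp_rot: [0.001, 0.696, 0.718, 0.001]
contact_force: [-0.1, -0.7, 0.3]
finger_gap: 0.085
grip_force: 0.0
```

>>> play_rows(commands=[[0, 0, 0, 0, 0, 0, 60], [0, 0, 0, 0, 0, 0, 60], [0, 0, 0, 0, 0, 0, 60], [0, 0, 0, 0, 0, 0, 60], [0, 0, 0, 0, 0, 0, 60]])

```text
time_s: 17.53
tcp_pos: [0.5494, -0.0039, 0.0274]
tcp_rot: [-0.001, 0.696, 0.718, -0.001]
contact_force: [-4.3, -1.4, 9.6]
finger_gap: 0.064
grip_force: 64.3
```

Run:
```python
from h import *
s=read_state();print(s["tcp_pos"],s["finger_gap"],s["wrist_torque"],s["contact_force"],2*np.arcsin(s["tcp_rot"][1]))
```

```text
[ 0.54935933 -0.00389615  0.02736961] 0.0639934557381645 [-0.08643298  0.79586451 -0.03410619] [-4.34696969 -1.35408394  9.61996355] 1.5390460954119722
```

>>> play_rows(commands=[[0, 0, 0, 0, 0, 0.05, 60], [0, 0, 0, 0, 0, 0.1, 60], [0, 0, 0, 0, 0, 0.1, 60], [0, 0, 0, 0, 0, 0.1, 60]])

```text
time_s: 17.87
tcp_pos: [0.5493, -0.0049, 0.0274]
tcp_rot: [0.0, 0.71, 0.704, -0.002]
contact_force: [-4.4, -3.3, 8.7]
finger_gap: 0.0642
grip_force: 64.9
```

Run:
```python
from h import *
s=read_state();print(s["tcp_pos"],s["finger_gap"],s["wrist_torque"],s["contact_force"],2*np.arcsin(s["tcp_rot"][1]))
```

```text
[ 0.54934529 -0.00494748  0.0273644 ] 0.06424329753061347 [-0.76872144  0.96351568  1.75321809] [-4.38014416 -3.2944175   8.67907859] 1.578396030877839
```

>>> play_rows(commands=[[0, 0, 0, 0, 0, 0.05, 60], [0, 0, 0, 0, 0, 0.1, 60], [0, 0, 0, 0, 0, 0.1, 60], [0, 0, 0, 0, 0, 0.1, 60]])

```text
time_s: 18.2
tcp_pos: [0.5491, -0.0066, 0.0273]
tcp_rot: [0.001, 0.727, 0.686, -0.003]
contact_force: [-6.5, -9.8, 8.4]
finger_gap: 0.0637
grip_force: 65.2
```

Run:
```python
from h import *
s=read_state();print(s["tcp_pos"],s["finger_gap"],s["wrist_torque"],s["contact_force"],2*np.arcsin(s["tcp_rot"][1]))
```

```text
[ 0.54913989 -0.00660727  0.02733511] 0.06373559170527508 [-1.81135054  1.23163269  1.34715312] [-6.53600647 -9.83675347  8.38456811] 1.6292366443546238
```

The torque rose at once to 1.75 N m against a rigid stop, so the sleeve is at its end. Releasing and moving on to tool B.

Run:
```python
from h import *
p=np.pi-1.629
plan([(.551,-.005,.2,p),(.6,-.07,.2,p-.48),(.6,-.1,.2,p-.96),(.6,-.13,.2,.11)])
```

```text
[0.001, 0.002, -0.345] [-0.007, 0.011, -0.0] rows 4.1
[-0.124, 0.105, 0.0] [0.0, 0.0, 0.96] rows 3.8
[-0.052, 0.031, 0.0] [0.0, 0.0, 0.96] rows 3.8
[-0.031, 0.051, 0.0] [0.0, 0.0, 0.885] rows 3.5
```

>>> play_rows(commands=[[0, 0, 0, 0, 0, 0, 85], [0, 0, 0, 0, 0, 0, 85], [0, 0, 0, 0, 0, 0, 85], [0, 0, -0.05, 0, 0, 0, 85], [0, 0, -0.15, 0, 0, 0, 85], [0, 0, -0.25, 0, 0, 0, 85], [0, 0, -0.345, 0, 0, 0, 85], [0, 0, -0.345, 0, 0, 0, 85]])

```text
time_s: 18.87
tcp_pos: [0.5534, -0.0039, 0.2032]
tcp_rot: [0.003, 0.731, 0.682, 0.002]
contact_force: [0.5, 0.5, -0.4]
finger_gap: 0.0852
grip_force: 0.0
```

>>> play_rows(commands=[[-0.12, 0.1, 0, 0, 0, 0.96, 45], [-0.12, 0.1, 0, 0, 0, 0.96, 45], [-0.12, 0.1, 0, 0, 0, 0.96, 45], [-0.12, 0.1, 0, 0, 0, 0.96, 45], [-0.12, 0.1, 0, 0, 0, 0.96, 45], [-0.12, 0.1, 0, 0, 0, 0.96, 45]])

```text
time_s: 19.37
tcp_pos: [0.5967, -0.067, 0.1982]
tcp_rot: [-0.0, 0.872, 0.49, 0.0]
contact_force: [-0.8, -0.2, -0.3]
finger_gap: 0.0449
grip_force: 0.0
```

>>> play_rows(commands=[[-0.05, 0.03, 0, 0, 0, 0.96, 45], [-0.05, 0.03, 0, 0, 0, 0.96, 45], [-0.05, 0.03, 0, 0, 0, 0.96, 45], [-0.05, 0.03, 0, 0, 0, 0.96, 45], [-0.05, 0.03, 0, 0, 0, 0.96, 45], [-0.05, 0.03, 0, 0, 0, 0.96, 45]])

```text
time_s: 19.87
tcp_pos: [0.5964, -0.0959, 0.1983]
tcp_rot: [-0.0, 0.963, 0.27, -0.0]
contact_force: [0.0, -1.1, 0.1]
finger_gap: 0.0452
grip_force: 0.0
```

>>> play_rows(commands=[[-0.03, 0.05, 0, 0, 0, 0.885, 45], [-0.03, 0.05, 0, 0, 0, 0.885, 45], [-0.03, 0.05, 0, 0, 0, 0.885, 45], [-0.03, 0.05, 0, 0, 0, 0.885, 45], [-0.03, 0.05, 0, 0, 0, 0.885, 45], [-0.03, 0.05, 0, 0, 0, 0.885, 45]])

```text
time_s: 20.37
tcp_pos: [0.5966, -0.1253, 0.1983]
tcp_rot: [-0.0, 0.999, 0.052, -0.0]
contact_force: [0.5, 0.7, 0.5]
finger_gap: 0.0447
grip_force: 0.0
```

Run:
```python
from h import *
s=read_state();print(s["tcp_pos"],s["tcp_rot"])
f=grab_frame("wrist");Q=cloud(f);tools(Q,f["img"])
f=grab_frame("top");tools(cloud(f),f["img"])
plan([(.648,-.1295,.08,.107)])
```

```text
[ 0.596562   -0.12529058  0.19830566] [-3.82588203e-05  9.98651018e-01  5.19243988e-02 -1.97627730e-05]
tool 1490 [665.9  93.5] ((663.3594360351562, 94.82244110107422), (80.9130859375, 14.802229881286621), 8.443402290344238)
tool 1111 [ 647.9 -129.4] ((648.3572998046875, -129.65158081054688), (80.97020721435547, 15.926823616027832), 6.072196006774902)
tool 927 [458.6 103.5] ((457.24676513671875, 104.88417053222656), (78.72969055175781, 14.944276809692383), 12.189560890197754)
tool 116 [666.6  98.6] ((667.9803466796875, 98.78682708740234), (77.30307006835938, 15.946434020996094), 9.022748947143555)
[0.101, 0.019, 0.237] [-0.0, -0.0, -0.009] rows 3.1
```

>>> play_rows(commands=[[0.1, 0.018, 0.237, 0, 0, 0, 45], [0.1, 0.018, 0.237, 0, 0, 0, 45], [0.1, 0.018, 0.237, 0, 0, 0, 45], [0.1, 0.018, 0.237, 0, 0, 0, 45], [0.1, 0.018, 0.237, 0, 0, 0, 45], [0.1, 0.018, 0.237, 0, 0, 0, 45], [0.1, 0.018, 0.237, 0, 0, 0, 45]])

```text
time_s: 21.05
tcp_pos: [0.6483, -0.1301, 0.0829]
tcp_rot: [0.001, 0.999, 0.05, 0.002]
contact_force: [-0.3, 1.3, 0.3]
finger_gap: 0.0451
grip_force: 0.0
```

Run:
```python
from h import *
s=read_state();print(s["tcp_pos"])
plan([(.648,-.1295,.016,.107)])
```

```text
[ 0.64830333 -0.130051    0.08292115]
[-0.001, -0.001, 0.134] [0.004, -0.008, -0.014] rows 1.6
```

>>> play_rows(commands=[[0, 0, 0.05, 0, 0, 0, 45], [0, 0, 0.09, 0, 0, 0, 45], [0, 0, 0.115, 0, 0, 0, 45], [0, 0, 0.127, 0, 0, 0, 45], [0, 0, 0.127, 0, 0, 0, 45], [0, 0, 0.127, 0, 0, 0, 12], [0, 0, 0.127, 0, 0, 0, 12], [0, 0, 0.127, 0, 0, 0, 12]])

```text
time_s: 21.72
tcp_pos: [0.6485, -0.1301, 0.0183]
tcp_rot: [0.001, 0.999, 0.05, 0.002]
contact_force: [-0.6, 0.2, -0.4]
finger_gap: 0.0161
grip_force: 60.3
```

>>> play_rows(commands=[[0, 0, 0, 0, 0, 0, 12], [0, 0, 0, 0, 0, 0, 12], [0, 0, -0.04, 0, 0, 0, 12], [0, 0, -0.12, 0, 0, 0, 12], [0, 0, -0.2, 0, 0, 0, 12], [0, 0, -0.28, 0, 0, 0, 12], [0, 0, -0.28, 0, 0, 0, 12], [0, 0, -0.28, 0, 0, 0, 12]])

```text
time_s: 22.38
tcp_pos: [0.6493, -0.1303, 0.1601]
tcp_rot: [0.002, 0.999, 0.05, 0.003]
contact_force: [-0.6, -0.1, -2.0]
finger_gap: 0.0161
grip_force: 60.4
```

Run:
```python
from h import *
d=np.load("top.npz");P=d["P"];Z=P[...,2];img=d["img"]
m=np.zeros(Z.shape,bool);m[180:270,175:243]=1;m&=(Z>.017)&(Z<.032)
mm=cv2.morphologyEx(m.astype(np.uint8),cv2.MORPH_OPEN,np.ones((1,1)))
n,l,st,_=cv2.connectedComponentsWithStats(mm,connectivity=8);print(st[1:,4])
i=1+st[1:,4].argmax();q=P[l==i][:,:2]*1000
q=q[(q[:,1]>230)]
print(cv2.minAreaRect(q.astype(np.float32)))
for v,u in((190,192),(187,238),(261,182),(263,229)): print(P[v,u])
s=read_state();print(s["tcp_pos"],s["finger_gap"],s["time_s"])
```

```text
[436  21   1]
((446.8421936035156, 324.40594482421875), (151.3739471435547, 221.03115844726562), 83.47843933105469)
[0.55685734 0.38296956 0.00085213]
[0.56377927 0.23928284 0.00134684]
[ 0.3372883   0.4066967  -0.00168825]
[ 0.3290198   0.26521524 -0.00905242]
[ 0.64929097 -0.13032237  0.16005624] 0.01612696924672609 22.3833
```

Run:
```python
from h import *
plan([(.53,.08,.19,0),(.422,.2865,.1,-.113)])
```

```text
[-0.195, -0.442, -0.063] [0.006, -0.014, 0.199] rows 5.8
[-0.216, -0.413, 0.18] [0.0, 0.0, 0.226] rows 6.0
```

>>> play_rows(commands=[[-0.195, -0.442, -0.06, 0, 0, 0.2, 12], [-0.195, -0.442, -0.06, 0, 0, 0.2, 12], [-0.195, -0.442, -0.06, 0, 0, 0.2, 12], [-0.195, -0.442, -0.06, 0, 0, 0.2, 12], [-0.195, -0.442, -0.06, 0, 0, 0.2, 12], [-0.195, -0.442, -0.06, 0, 0, 0.2, 12], [-0.195, -0.442, -0.06, 0, 0, 0.2, 12], [-0.195, -0.442, -0.06, 0, 0, 0.2, 12]])

```text
time_s: 23.05
tcp_pos: [0.5261, 0.0823, 0.1852]
tcp_rot: [-0.0, 1.0, 0.001, -0.002]
contact_force: [-0.2, -0.8, -0.1]
finger_gap: 0.0163
grip_force: 60.4
```

>>> play_rows(commands=[[-0.216, -0.413, 0.15, 0, 0, 0.226, 12], [-0.216, -0.413, 0.15, 0, 0, 0.226, 12], [-0.216, -0.413, 0.15, 0, 0, 0.226, 12], [-0.216, -0.413, 0.15, 0, 0, 0.226, 12], [-0.216, -0.413, 0.15, 0, 0, 0.226, 12], [-0.216, -0.413, 0.15, 0, 0, 0.226, 12], [-0.216, -0.413, 0.15, 0, 0, 0.226, 12], [-0.216, -0.413, 0.15, 0, 0, 0.226, 12]])

```text
time_s: 23.72
tcp_pos: [0.4197, 0.2875, 0.1096]
tcp_rot: [0.001, 0.998, -0.055, -0.001]
contact_force: [-0.4, 0.3, -0.5]
finger_gap: 0.0164
grip_force: 60.3
```

Run:
```python
from h import *
s=read_state();print(s["tcp_pos"],s["finger_gap"])
plan([(.422,.2865,.018,-.113)])
```

```text
[0.4196827  0.28750149 0.10961794] 0.016356806585422802
[0.005, 0.001, 0.183] [0.004, 0.005, 0.004] rows 2.2
```

>>> play_rows(commands=[[0.005, 0.001, 0.06, 0, 0, 0, 12], [0.005, 0.001, 0.12, 0, 0, 0, 12], [0.005, 0.001, 0.16, 0, 0, 0, 12], [0.005, 0.001, 0.18, 0, 0, 0, 12], [0.005, 0.001, 0.18, 0, 0, 0, 12], [0.005, 0.001, 0.18, 0, 0, 0, 12]])

```text
time_s: 24.22
tcp_pos: [0.4241, 0.2854, 0.0212]
tcp_rot: [0.0, 0.998, -0.058, 0.0]
contact_force: [0.1, -0.2, -0.2]
finger_gap: 0.0162
grip_force: 60.4
```

>>> play_rows(commands=[[0, 0, 0, 0, 0, 0, 20], [0, 0, 0, 0, 0, 0, 25], [0, 0, 0, 0, 0, 0, 26], [0, 0, 0, 0, 0, 0, 26], [0, 0, -0.05, 0, 0, 0, 26], [0, 0, -0.15, 0, 0, 0, 26], [0, 0, -0.3, 0, 0, 0, 40], [0, 0, -0.3, 0, 0, 0, 40]])

```text
time_s: 24.88
tcp_pos: [0.4222, 0.2863, 0.1731]
tcp_rot: [0.0, 0.998, -0.057, -0.0]
contact_force: [1.0, -1.3, -0.6]
finger_gap: 0.0397
grip_force: 0.0
```

Run:
```python
from h import *
s=read_state();print(s["tcp_pos"],s["finger_gap"])
plan([(.54,.12,.2,.06),(.63,.095,.17,.147)])
```

```text
[0.42216915 0.28627402 0.17314732] 0.039650737500876936
[0.272, 0.304, -0.054] [0.001, 0.002, -0.347] rows 4.9
[0.177, 0.061, 0.06] [0.0, 0.0, -0.174] rows 2.4
```

>>> play_rows(commands=[[0.272, 0.304, -0.05, 0, 0, -0.347, 42], [0.272, 0.304, -0.05, 0, 0, -0.347, 42], [0.272, 0.304, -0.05, 0, 0, -0.347, 42], [0.272, 0.304, -0.05, 0, 0, -0.347, 42], [0.272, 0.304, -0.05, 0, 0, -0.347, 42], [0.272, 0.304, -0.05, 0, 0, -0.347, 42], [0.272, 0.304, -0.05, 0, 0, -0.347, 42], [0.272, 0.304, -0.05, 0, 0, -0.347, 42]])

```text
time_s: 25.55
tcp_pos: [0.54, 0.12, 0.1964]
tcp_rot: [-0.0, 1.0, 0.029, -0.001]
contact_force: [-0.1, 0.4, 0.3]
finger_gap: 0.0422
grip_force: 0.0
```

>>> play_rows(commands=[[0.177, 0.061, 0.06, 0, 0, -0.174, 42], [0.177, 0.061, 0.06, 0, 0, -0.174, 42], [0.177, 0.061, 0.06, 0, 0, -0.174, 42], [0.177, 0.061, 0.06, 0, 0, -0.174, 42], [0.177, 0.061, 0.06, 0, 0, -0.174, 42], [0.177, 0.061, 0.06, 0, 0, -0.174, 42]])

```text
time_s: 26.05
tcp_pos: [0.6286, 0.0965, 0.1661]
tcp_rot: [-0.0, 0.997, 0.074, -0.001]
contact_force: [-0.2, 0.2, 0.0]
finger_gap: 0.0416
grip_force: 0.0
```

Run:
```python
from h import *
s=read_state();print(s["tcp_pos"],s["finger_gap"])
f=grab_frame("wrist");Q=cloud(f);tools(Q,f["img"])
f=grab_frame("top");P=cloud(f);tools(P,f["img"])
print("tray:");tools(P,f["img"],.012,.04,(.32,.58),(.23,.42))
plan([(.6635,.095,.08,.147)])
```

```text
[0.62863571 0.09647898 0.1660549 ] 0.04163614003369335
tool 1340 [665.6  97. ] ((662.6195678710938, 96.44761657714844), (81.48236083984375, 16.49777603149414), 9.20389461517334)
tool 338 [482.  111.7] ((479.90179443359375, 112.13447570800781), (32.678558349609375, 15.662525177001953), 12.732994079589844)
tray:
[0.068, 0.013, 0.173] [-0.001, 0.003, 0.003] rows 2.2
```

>>> play_rows(commands=[[0.068, 0.012, 0.165, 0, 0, 0, 42], [0.068, 0.012, 0.165, 0, 0, 0, 42], [0.068, 0.012, 0.165, 0, 0, 0, 42], [0.068, 0.012, 0.165, 0, 0, 0, 42], [0.068, 0.012, 0.165, 0, 0, 0, 42], [0.068, 0.012, 0.165, 0, 0, 0, 42]])

```text
time_s: 26.65
tcp_pos: [0.666, 0.0942, 0.0866]
tcp_rot: [0.0, 0.997, 0.074, 0.002]
contact_force: [0.6, -0.4, 0.2]
finger_gap: 0.0421
grip_force: 0.0
```

Run:
```python
from h import *
s=read_state();print(s["tcp_pos"],s["finger_gap"])
plan([(.6635,.0957,.018,.152)])
```

```text
[0.66597229 0.09419381 0.08661439] 0.04206936300645248
[-0.005, -0.004, 0.137] [0.001, -0.007, -0.009] rows 1.6
```

>>> play_rows(commands=[[-0.004, -0.003, 0.05, 0, 0, 0, 42], [-0.004, -0.003, 0.1, 0, 0, 0, 42], [-0.004, -0.003, 0.125, 0, 0, 0, 42], [-0.004, -0.003, 0.133, 0, 0, 0, 42], [-0.004, -0.003, 0.133, 0, 0, 0, 42], [-0.004, -0.003, 0.133, 0, 0, 0, 12], [-0.004, -0.003, 0.133, 0, 0, 0, 12], [-0.004, -0.003, 0.133, 0, 0, 0, 12]])

```text
time_s: 27.32
tcp_pos: [0.6648, 0.095, 0.0195]
tcp_rot: [0.0, 0.997, 0.073, 0.002]
contact_force: [-0.8, 0.2, 3.7]
finger_gap: 0.0156
grip_force: 61.0
```

>>> play_rows(commands=[[0, 0, 0, 0, 0, 0, 12], [0, 0, 0, 0, 0, 0, 12], [0, 0, -0.04, 0, 0, 0, 12], [0, 0, -0.12, 0, 0, 0, 12], [0, 0, -0.2, 0, 0, 0, 12], [0, 0, -0.3, 0, 0, 0, 12], [0, 0, -0.3, 0, 0, 0, 12], [0, 0, -0.3, 0, 0, 0, 12]])

```text
time_s: 27.98
tcp_pos: [0.6663, 0.095, 0.1726]
tcp_rot: [0.001, 0.997, 0.073, 0.005]
contact_force: [0.1, -0.0, -0.9]
finger_gap: 0.016
grip_force: 60.3
```

Run:
```python
from h import *
# A: tray (+.02,+.038)
c=np.array([.446,.322]);ex=np.array([.9936,-.113]);ey=np.array([.113,.9936])
t=c+.02*ex+.038*ey;print(t)
s=read_state();print(s["tcp_pos"],s["finger_gap"])
plan([(.56,.25,.19,0),(t[0],t[1],.1,-.113)])
```

```text
[0.470166  0.3574968]
[0.66629805 0.09503782 0.17257526] 0.015995424799278016
[-0.165, -0.338, -0.037] [0.002, -0.021, 0.294] rows 4.5
[-0.18, -0.215, 0.18] [0.0, 0.0, 0.226] rows 4.0
```

>>> play_rows(commands=[[-0.165, -0.338, -0.04, 0, 0, 0.294, 12], [-0.165, -0.338, -0.04, 0, 0, 0.294, 12], [-0.165, -0.338, -0.04, 0, 0, 0.294, 12], [-0.165, -0.338, -0.04, 0, 0, 0.294, 12], [-0.165, -0.338, -0.04, 0, 0, 0.294, 12], [-0.165, -0.338, -0.04, 0, 0, 0.294, 12], [-0.165, -0.338, -0.04, 0, 0, 0.294, 12]])

```text
time_s: 28.57
tcp_pos: [0.555, 0.251, 0.1857]
tcp_rot: [0.001, 1.0, 0.001, -0.002]
contact_force: [0.3, -0.2, -0.3]
finger_gap: 0.016
grip_force: 60.3
```

>>> play_rows(commands=[[-0.18, -0.215, 0.15, 0, 0, 0.226, 12], [-0.18, -0.215, 0.15, 0, 0, 0.226, 12], [-0.18, -0.215, 0.15, 0, 0, 0.226, 12], [-0.18, -0.215, 0.15, 0, 0, 0.226, 12], [-0.18, -0.215, 0.15, 0, 0, 0.226, 12], [-0.18, -0.215, 0.15, 0, 0, 0.226, 12], [-0.18, -0.215, 0.15, 0, 0, 0.226, 12]])

```text
time_s: 29.15
tcp_pos: [0.4683, 0.3568, 0.1117]
tcp_rot: [0.0, 0.998, -0.057, 0.0]
contact_force: [-0.6, 0.3, -0.4]
finger_gap: 0.016
grip_force: 60.3
```

Run:
```python
from h import *
s=read_state();print(s["tcp_pos"],s["finger_gap"])
f=grab_frame("side");g=grab_frame("wrist")
save("t1.png",np.hstack([cv2.resize(f["img"][140:370,230:460],(400,400),interpolation=cv2.INTER_CUBIC),g["img"][:,120:520]]))
plan([(.4702,.3575,.02,-.113)])
```

```text
[0.46828374 0.35676687 0.11168511] 0.016016283616605433
[0.002, -0.002, 0.185] [-0.001, -0.004, -0.005] rows 2.2
```

View pics/t1.png

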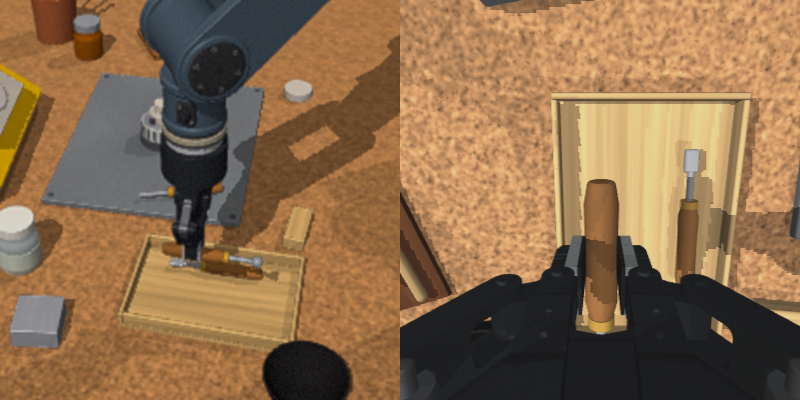

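Tool B lies in the tray at (690,220) on the right half. Tool A is held at (600,255), over the left side of the tray.

>>> play_rows(commands=[[0.002, -0.002, 0.06, 0, 0, 0, 12], [0.002, -0.002, 0.12, 0, 0, 0, 12], [0.002, -0.002, 0.16, 0, 0, 0, 12], [0.002, -0.002, 0.182, 0, 0, 0, 12], [0.002, -0.002, 0.182, 0, 0, 0, 12], [0.002, -0.002, 0.182, 0, 0, 0, 12]])

```text
time_s: 29.75
tcp_pos: [0.4692, 0.358, 0.0216]
tcp_rot: [-0.0, 0.998, -0.057, 0.0]
contact_force: [-0.7, -0.7, -0.3]
finger_gap: 0.0166
grip_force: 60.3
```

>>> play_rows(commands=[[0, 0, 0, 0, 0, 0, 20], [0, 0, 0, 0, 0, 0, 25], [0, 0, 0, 0, 0, 0, 26], [0, 0, 0, 0, 0, 0, 26], [0, 0, -0.05, 0, 0, 0, 26], [0, 0, -0.15, 0, 0, 0, 26], [0, 0, -0.3, 0, 0, 0, 40], [0, 0, -0.3, 0, 0, 0, 40]])

```text
time_s: 30.42
tcp_pos: [0.4675, 0.3584, 0.1731]
tcp_rot: [0.0, 0.998, -0.056, -0.0]
contact_force: [1.6, -0.0, -0.1]
finger_gap: 0.0399
grip_force: 0.0
```

Run:
```python
from h import *
s=read_state();print(s["tcp_pos"],s["finger_gap"])
plan([(.43,.108,.17,.23)])
```

```text
[0.46747657 0.35837239 0.17305323] 0.03990659929122971
[-0.018, 0.506, 0.006] [0.001, 0.001, -0.686] rows 6.1
```

>>> play_rows(commands=[[-0.018, 0.506, 0, 0, 0, -0.686, 42], [-0.018, 0.506, 0, 0, 0, -0.686, 42], [-0.018, 0.506, 0, 0, 0, -0.686, 42], [-0.018, 0.506, 0, 0, 0, -0.686, 42], [-0.018, 0.506, 0, 0, 0, -0.686, 42], [-0.018, 0.506, 0, 0, 0, -0.686, 42], [-0.018, 0.506, 0, 0, 0, -0.686, 42], [-0.018, 0.506, 0, 0, 0, -0.686, 42]])

```text
time_s: 31.08
tcp_pos: [0.4304, 0.1062, 0.1719]
tcp_rot: [0.0, 0.994, 0.112, 0.0]
contact_force: [0.2, 0.3, -0.0]
finger_gap: 0.042
grip_force: 0.0
```

Run:
```python
from h import *
s=read_state();print(s["tcp_pos"],s["finger_gap"])
f=grab_frame("wrist");Q=cloud(f);tools(Q,f["img"])
plan([(.457,.1055,.08,.233)])
```

```text
[0.43035828 0.10617012 0.17187488] 0.04196494260870213
tool 1378 [486.9 131.8] ((486.3138122558594, 131.86993408203125), (81.08056640625, 16.26203155517578), 13.898438453674316)
[0.05, 0.016, 0.184] [-0.0, -0.003, -0.012] rows 2.3
```

Tool C was knocked aside and is now at (0.4865, 0.132). Retargeting.

Run:
```python
from h import *
plan([(.4865,.132,.085,.241)])
```

```text
[0.119, -0.023, 0.174] [-0.0, -0.003, -0.028] rows 2.5
```

>>> play_rows(commands=[[0.119, -0.023, 0.174, 0, 0, -0.028, 42], [0.119, -0.023, 0.174, 0, 0, -0.028, 42], [0.119, -0.023, 0.174, 0, 0, -0.028, 42], [0.119, -0.023, 0.174, 0, 0, -0.028, 42], [0.119, -0.023, 0.174, 0, 0, -0.028, 42], [0.119, -0.023, 0.174, 0, 0, -0.028, 42], [0.119, -0.023, 0.174, 0, 0, -0.028, 42]])

```text
time_s: 31.72
tcp_pos: [0.4854, 0.1336, 0.0855]
tcp_rot: [0.0, 0.993, 0.122, 0.001]
contact_force: [-0.4, 0.2, -0.0]
finger_gap: 0.0418
grip_force: 0.0
```

Run:
```python
from h import *
s=read_state();print(s["tcp_pos"],s["finger_gap"])
f=grab_frame("wrist");Q=cloud(f);tools(Q,f["img"])
plan([(.4865,.132,.018,.241)])
```

```text
[0.48538633 0.13359726 0.08551405] 0.04175707930314026
tool 2215 [487.9 132.4] ((486.3944396972656, 131.86761474609375), (81.61302185058594, 16.657943725585938), 14.439838409423828)
[0.001, 0.003, 0.135] [0.001, -0.003, 0.007] rows 1.6
```

>>> play_rows(commands=[[0.001, 0.003, 0.05, 0, 0, 0, 42], [0.001, 0.003, 0.1, 0, 0, 0, 42], [0.001, 0.003, 0.125, 0, 0, 0, 42], [0.001, 0.003, 0.134, 0, 0, 0, 42], [0.001, 0.003, 0.134, 0, 0, 0, 42], [0.001, 0.003, 0.134, 0, 0, 0, 12], [0.001, 0.003, 0.134, 0, 0, 0, 12], [0.001, 0.003, 0.134, 0, 0, 0, 12]])

```text
time_s: 32.43
tcp_pos: [0.4875, 0.1316, 0.0188]
tcp_rot: [0.0, 0.993, 0.122, 0.001]
contact_force: [-0.0, -0.4, 4.7]
finger_gap: 0.0164
grip_force: 59.9
```

>>> play_rows(commands=[[0, 0, 0, 0, 0, 0, 12], [0, 0, 0, 0, 0, 0, 12], [0, 0, -0.04, 0, 0, 0, 12], [0, 0, -0.12, 0, 0, 0, 12], [0, 0, -0.2, 0, 0, 0, 12], [0, 0, -0.3, 0, 0, 0, 12], [0, 0, -0.3, 0, 0, 0, 12], [0, 0, -0.3, 0, 0, 0, 12]])

```text
time_s: 33.1
tcp_pos: [0.4891, 0.1318, 0.1712]
tcp_rot: [0.0, 0.993, 0.122, 0.005]
contact_force: [-0.1, -0.3, -1.0]
finger_gap: 0.0158
grip_force: 59.4
```

Run:
```python
from h import *
c=np.array([.446,.322]);ex=np.array([.9936,-.113])
t=c-.02*ex;print(t)
s=read_state();print(s["tcp_pos"],s["finger_gap"])
plan([(t[0],t[1],.1,-.113)])
```

```text
[0.426128 0.32426 ]
[0.48913906 0.13181019 0.17115797] 0.015810349014360684
[-0.031, -0.404, 0.141] [0.0, -0.019, 0.714] rows 5.1
```

>>> play_rows(commands=[[-0.031, -0.404, 0, 0, 0, 0.714, 12], [-0.031, -0.404, 0, 0, 0, 0.714, 12], [-0.031, -0.404, 0, 0, 0, 0.714, 12], [-0.031, -0.404, 0, 0, 0, 0.714, 12], [-0.031, -0.404, 0.1, 0, 0, 0.714, 12], [-0.031, -0.404, 0.12, 0, 0, 0.714, 12], [-0.031, -0.404, 0.12, 0, 0, 0.714, 12], [-0.031, -0.404, 0.12, 0, 0, 0.714, 12]])

```text
time_s: 33.77
tcp_pos: [0.4197, 0.3234, 0.104]
tcp_rot: [0.002, 0.998, -0.055, -0.004]
contact_force: [-0.5, -0.2, -1.3]
finger_gap: 0.0163
grip_force: 59.3
```

Run:
```python
from h import *
s=read_state();print(s["tcp_pos"],s["finger_gap"])
f=grab_frame("side");g=grab_frame("wrist")
save("t2.png",np.hstack([cv2.resize(f["img"][180:410,230:460],(400,400),interpolation=cv2.INTER_CUBIC) if 0 else cv2.resize(f["img"][170:370,230:430],(400,400),interpolation=cv2.INTER_CUBIC),g["img"][:,120:520]]))
plan([(.4261,.3243,.036,-.113)])
```

```text
[0.41970621 0.32344344 0.10400667] 0.01634772026709872
[0.006, -0.003, 0.142] [0.002, 0.002, -0.001] rows 1.7
```

View pics/t2.png

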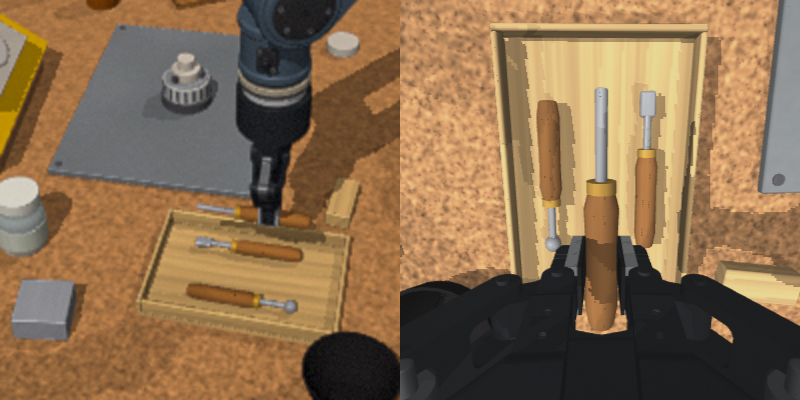

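Both earlier tools are in the tray. Tool C is held between them, at (600,230) on the right half, with the blade pointing up. I'll lower and release it.

>>> play_rows(commands=[[0.006, -0.003, 0.06, 0, 0, 0, 12], [0.006, -0.003, 0.12, 0, 0, 0, 12], [0.006, -0.003, 0.15, 0, 0, 0, 12], [0.006, -0.003, 0.155, 0, 0, 0, 12], [0.006, -0.003, 0.155, 0, 0, 0, 12], [0.006, -0.003, 0.155, 0, 0, 0, 12]])

```text
time_s: 34.37
tcp_pos: [0.4275, 0.3248, 0.0312]
tcp_rot: [-0.001, 0.998, -0.057, 0.001]
contact_force: [0.6, 0.0, -0.5]
finger_gap: 0.0165
grip_force: 59.4
```

>>> play_rows(commands=[[0, 0, 0, 0, 0, 0, 20], [0, 0, 0, 0, 0, 0, 26], [0, 0, 0, 0, 0, 0, 26], [0, 0, 0, 0, 0, 0, 26], [0, 0, -0.05, 0, 0, 0, 26], [0, 0, -0.15, 0, 0, 0, 26], [0, 0, -0.3, 0, 0, 0, 40], [0, 0, -0.35, 0, 0, 0, 40]])

```text
time_s: 35.03
tcp_pos: [0.4254, 0.3248, 0.1814]
tcp_rot: [0.0, 0.998, -0.056, -0.001]
contact_force: [1.2, -0.1, -0.8]
finger_gap: 0.0398
grip_force: 0.0
```

Run:
```python
from h import *
s=read_state();print(s["tcp_pos"],s["finger_gap"])
plan([(.5,.05,.2,.2),(.45,-.22,.2,.6)])
```

```text
[0.42536088 0.32480235 0.1813516 ] 0.0398246983817655
[0.21, 0.529, -0.037] [0.001, 0.002, -0.626] rows 6.8
[-0.205, 0.509, 0.0] [0.0, 0.0, -0.8] rows 6.6
```

>>> play_rows(commands=[[0.21, 0.529, -0.03, 0, 0, -0.626, 60], [0.21, 0.529, -0.03, 0, 0, -0.626, 60], [0.21, 0.529, -0.03, 0, 0, -0.626, 60], [0.21, 0.529, -0.03, 0, 0, -0.626, 60], [0.21, 0.529, -0.03, 0, 0, -0.626, 60], [0.21, 0.529, -0.03, 0, 0, -0.626, 60], [0.21, 0.529, -0.03, 0, 0, -0.626, 60], [0.21, 0.529, -0.03, 0, 0, -0.626, 60]])

```text
time_s: 35.7
tcp_pos: [0.5039, 0.044, 0.1959]
tcp_rot: [0.002, 0.995, 0.097, 0.003]
contact_force: [0.9, 0.5, 0.7]
finger_gap: 0.06
grip_force: 0.0
```

>>> play_rows(commands=[[-0.205, 0.509, 0, 0, 0, -0.8, 60], [-0.205, 0.509, 0, 0, 0, -0.8, 60], [-0.205, 0.509, 0, 0, 0, -0.8, 60], [-0.205, 0.509, 0, 0, 0, -0.8, 60], [-0.205, 0.509, 0, 0, 0, -0.8, 60], [-0.205, 0.509, 0, 0, 0, -0.8, 60], [-0.205, 0.509, 0, 0, 0, -0.8, 60], [-0.205, 0.509, 0, 0, 0, -0.8, 60]])

```text
time_s: 36.37
tcp_pos: [0.4509, -0.2268, 0.1955]
tcp_rot: [0.003, 0.956, 0.292, 0.001]
contact_force: [0.4, 0.8, 0.6]
finger_gap: 0.0602
grip_force: 0.0
```

Run:
```python
from h import *
s=read_state();print(s["tcp_pos"],s["time_s"])
f=grab_frame("top");P=cloud(f);Z=P[...,2]
save("t3.png",cv2.resize(f["img"][130:280,170:370],(800,600),interpolation=cv2.INTER_CUBIC))
q=P[(np.hypot(P[...,0]-.551,P[...,1]+.001)<.02)&(Z>.07)];print("knob top",q.mean(0) if len(q) else 0,len(q))
f=grab_frame("wrist");Q=cloud(f);h=cv2.cvtColor(f["img"],cv2.COLOR_RGB2HSV)
m=(h[...,1]>180)&((h[...,0]<6)|(h[...,0]>174))&(h[...,2]>90)&(Q[...,2]>.06)
q=Q[m];print("mush",len(q),np.median(q,0) if len(q) else 0)
plan([(.4135,-.3135,.11,.6)])
```

```text
[ 0.45094208 -0.22683498  0.19552632] 36.3667
knob top [ 0.55206216 -0.00088099  0.07976556] 57
mush 722 [ 0.41329282 -0.30531763  0.07860244]
[-0.165, 0.113, 0.17] [-0.0, -0.001, -0.008] rows 3.1
```

View pics/t3.png

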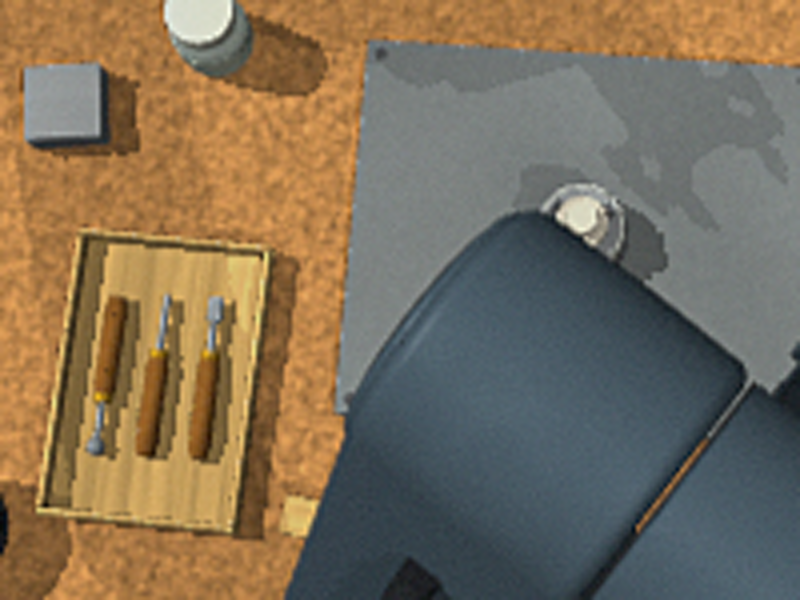

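All three tools lie in the tray at (110,375), (155,375) and (207,375). The model still stands in the chuck at (582,217). Now to release the mushroom.

>>> play_rows(commands=[[-0.165, 0.113, 0.1, 0, 0, 0, 65], [-0.165, 0.113, 0.16, 0, 0, 0, 65], [-0.165, 0.113, 0.165, 0, 0, 0, 65], [-0.165, 0.113, 0.165, 0, 0, 0, 65], [-0.165, 0.113, 0.165, 0, 0, 0, 65], [-0.165, 0.113, 0.165, 0, 0, 0, 65], [-0.165, 0.113, 0.165, 0, 0, 0, 65]])

```text
time_s: 37.05
tcp_pos: [0.4153, -0.3109, 0.1133]
tcp_rot: [0.0, 0.955, 0.296, 0.0]
contact_force: [0.6, -0.8, 0.4]
finger_gap: 0.0651
grip_force: 0.0
```

>>> play_rows(commands=[[0, 0, 0, 0, 0, 0, 65], [0, 0, 0, 0, 0, 0, 65], [0, 0, 0, 0, 0, 0, 65]])

```text
time_s: 37.3
tcp_pos: [0.4151, -0.3121, 0.1133]
tcp_rot: [0.001, 0.955, 0.296, 0.0]
contact_force: [-0.1, -0.1, -0.1]
finger_gap: 0.0647
grip_force: 0.0
```

Run:
```python
from h import *
s=read_state();print(s["tcp_pos"])
plan([(.4135,-.3135,.064,.6)])
```

```text
[ 0.41505981 -0.31208987  0.11332406]
[-0.004, 0.0, 0.099] [0.003, -0.001, 0.003] rows 1.2
```

>>> play_rows(commands=[[-0.003, 0, 0.03, 0, 0, 0, 65], [-0.003, 0, 0.06, 0, 0, 0, 65], [-0.003, 0, 0.08, 0, 0, 0, 65], [-0.003, 0, 0.095, 0, 0, 0, 65], [-0.003, 0, 0.097, 0, 0, 0, 65], [-0.003, 0, 0.097, 0, 0, 0, 65]])

```text
time_s: 37.8
tcp_pos: [0.413, -0.3133, 0.0635]
tcp_rot: [-0.0, 0.955, 0.295, -0.0]
contact_force: [-0.3, -0.1, -0.1]
finger_gap: 0.0649
grip_force: 0.0
```

>>> play_rows(commands=[[0, 0, 0, 0, 0, 0, 34], [0, 0, 0, 0, 0, 0, 34], [0, 0, 0, 0, 0, 0, 34], [0, 0, 0, 0, 0, 0, 34]])

```text
time_s: 38.13
tcp_pos: [0.414, -0.3147, 0.0649]
tcp_rot: [0.002, 0.955, 0.295, 0.001]
contact_force: [1.1, -1.1, 4.5]
finger_gap: 0.0377
grip_force: 59.6
```

>>> play_rows(commands=[[0, 0, 0, 0, 0, 0.15, 34], [0, 0, 0, 0, 0, 0.3, 34], [0, 0, 0, 0, 0, 0.45, 34], [0, 0, 0, 0, 0, 0.6, 34], [0, 0, 0, 0, 0, 0.75, 34], [0, 0, 0, 0, 0, 0.9, 34], [0, 0, 0, 0, 0, 1, 34], [0, 0, 0, 0, 0, 1, 34]])

```text
time_s: 38.8
tcp_pos: [0.4143, -0.3153, 0.0648]
tcp_rot: [0.002, 0.999, 0.05, 0.001]
contact_force: [1.1, -4.3, 3.4]
finger_gap: 0.0376
grip_force: 59.6
```

>>> play_rows(commands=[[0, 0, 0, 0, 0, 0.15, 34], [0, 0, 0, 0, 0, 0.3, 34], [0, 0, 0, 0, 0, 0.45, 34], [0, 0, 0, 0, 0, 0.6, 34], [0, 0, 0, 0, 0, 0.75, 34], [0, 0, 0, 0, 0, 0.9, 34], [0, 0, 0, 0, 0, 0.9, 34], [0, 0, 0, 0, 0, 0.9, 34]])

```text
time_s: 39.47
tcp_pos: [0.4143, -0.316, 0.0648]
tcp_rot: [0.002, 0.985, -0.173, 0.002]
contact_force: [0.7, -4.9, 3.3]
finger_gap: 0.0373
grip_force: 59.6
```

Turned about 0.95 rad. Releasing and lifting clear.

>>> play_rows(commands=[[0, 0, 0, 0, 0, 0, 65], [0, 0, 0, 0, 0, 0, 65], [0, 0, 0, 0, 0, 0, 65], [0, 0, 0, 0, 0, 0, 65], [0, 0, -0.08, 0, 0, 0, 65], [0, 0, -0.16, 0, 0, 0, 65], [0, 0, -0.24, 0, 0, 0, 65], [0, 0, -0.3, 0, 0, 0, 65]])

```text
time_s: 40.13
tcp_pos: [0.4132, -0.3132, 0.216]
tcp_rot: [0.0, 0.985, -0.174, 0.0]
contact_force: [0.7, -0.3, -0.5]
finger_gap: 0.0652
grip_force: 0.0
```

>>> play_rows(commands=[[-0.18, 0, -0.1, 0, 0, 0, 65], [-0.18, 0, -0.1, 0, 0, 0, 65], [-0.18, 0, -0.1, 0, 0, 0, 65], [-0.18, 0, -0.1, 0, 0, 0, 65], [-0.18, 0, -0.1, 0, 0, 0, 65], [-0.18, 0, -0.1, 0, 0, 0, 65]])

```text
time_s: 40.63
tcp_pos: [0.329, -0.2828, 0.2635]
tcp_rot: [-0.0, 0.985, -0.174, 0.0]
contact_force: [0.1, 0.7, -0.5]
finger_gap: 0.065
grip_force: 0.0
```

Run:
```python
from h import *
s=read_state();print(s["tcp_pos"],s["time_s"])
f=grab_frame("wrist");Q=cloud(f);h=cv2.cvtColor(f["img"],cv2.COLOR_RGB2HSV)
m=(h[...,1]>180)&((h[...,0]<6)|(h[...,0]>174))&(h[...,2]>90)&(Q[...,2]>.06)
q=Q[m];print("mush",len(q),np.median(q,0) if len(q) else 0)
g=grab_frame("top");P=cloud(g);Z=P[...,2]
q=P[(np.hypot(P[...,0]-.552,P[...,1]+.001)<.015)&(Z>.07)];print("knob",len(q),q.mean(0) if len(q) else 0)
save("end.png",cv2.resize(g["img"][110:280,170:490],(800,425),interpolation=cv2.INTER_CUBIC))
```

```text
[ 0.32899589 -0.28275124  0.26349485] 40.6333
mush 1002 [ 0.41396587 -0.31420443  0.08494264]
knob 56 [ 5.51408493e-01 -1.19524113e-04  7.98811416e-02]
```

View pics/end.png

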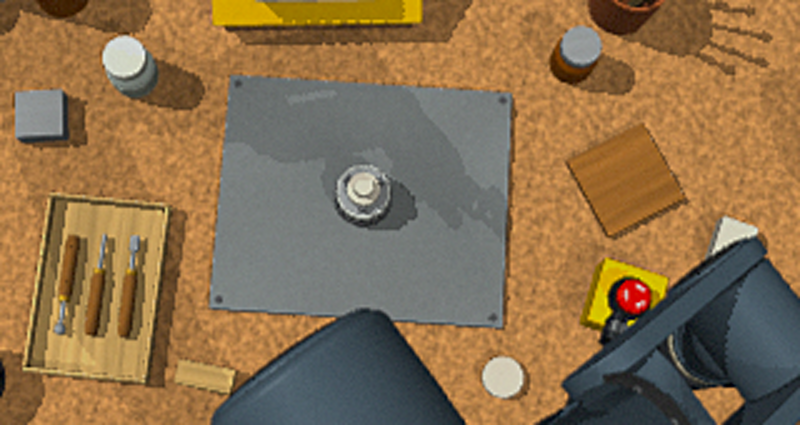

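The mushroom at (632,297) is up again, its top at z = 0.085. The model is gripped at (362,188), the three tools are in the tray, and the bed is clear. Handing in.

```bash
python3 -c "
from h import *
print(finish_job())"
```

```text
the job is handed in; nothing more can be done
None
```

The job is handed in: I pressed the stop first, put all three tools in the tray, gripped the model with the sleeve at its end stop, and released the mushroom last so it sprang up.

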